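# Fit the mist nozzles and set the dosing pump's stroke from the low side

## Robot

A 7-joint arm with a two-finger parallel gripper is mounted at the origin on the work surface. World frame = base frame: x ahead of the robot, y to its left, z up, the work surface at z = 0. Lengths are in m, angles in degrees, forces in N, time in s.
With the tool pointing down it reaches from about 0.4 to 0.9 m from the base axis. Payload 5.5 kg.
Tool frame: the origin (TCP) lies between the finger pads; the fingertips stand 25 mm ahead of it and the grasp point (between the pads) lies 6 mm ahead of it (arm.tip_reach is the distance from the TCP to the fingertips, in m); z points along the fingers, y is the line along which they close (so a half turn about z gives the same grasp; the last joint's range is limited). The gripper opens to 85 mm and grips with 20 to 120 N. Pads are 22 mm wide; open, the fingers measure 114 mm over their backs; the gripper's body (76 mm by 85 mm) begins 54 mm behind the grasp point. The pads swing forward as they close: fully open they stand 13 mm farther back than shut.
Start: joints at [88.132, 28.699, -24.465, 88.831, 12.651, 65.22, -12.049], TCP at [0.19, -0.622, 0.256] pointing down, gripper open.
Joint ranges: [-164.97, 164.97], [-17.58, 116.51], [-87.97, 89.64], [11.32, 138.91], [-80.73, 260.73], [10.89, 115.49], [-147.41, 147.41]. Speed limits (degrees/s): [147.25, 147.25, 180, 180, 180, 180, 180].

## Interface

Orientations are given as a 3x3 rotation matrix whose columns are the frame's x, y, z axes.
In Python, from rig import readout, optics, arm gives the robot as it stands.
- The arm moves only by the tool step_arm, never from a script. Its argument "commands" is a list of rows, each an object with "delta_pos": the shift along the world's x, y, z in mm, a list of three; "turn": the turn about the world's z in rad; "claw": the finger opening in mm, from 0 to 85.4. A call has 1 to 10 rows; each row shifts and turns the commanded pose from where the row before left it; what a row does not reach is not made up. A row lasts 1/10 s, in which the tool goes at most 50 mm and 8.59 degrees, less where a joint would pass 70% of its speed; a pose out of reach is approached as far as the arm can. A call is refused whole if a number of a shift passes 50 or a number of a turn 0.15, either way. A call with a gripper value outside its range is refused whole. The fingers move at their own pace and stop on an object; "force" is the grip in N (left out, the last holds). Time passes only in rows, so rows that do not move let the fingers close. It gives the time, the measured TCP pose, the force, the opening and the grip force at its end, in the units of the state.
- readout.sense(): the state, without advancing time (a new reading comes with each control period).
- optics.snapshot(name): name is "side" or "top" or "wrist"; returns the picture (400x640x3 uint8, blue, green, red); there is no depth.
- optics.camera_info(name): a dict with "fx", "fy", "cx", "cy" (pixels), "xyz" and "orientation" of the camera in the world. Camera axes: x right, y up, looking along -z (the intrinsics and any distortion apply to the point x, -y, -z); pixel columns grow to the right and rows downward; lengths in m; the calibration is good to about 2 mm. The wrist camera is an equidistant fisheye: a pixel r from the principal point sees the ray r / f radians off the axis. A picture is of the moment at which its call begins: read the wrist's pose just before it. camera_info takes no time and is no camera call; for the wrist camera it gives the pose at the moment of the call.
- arm.hand_in(): hands the job in; it is judged then, once.
The state is a dict: "t": time; "joint_pos": joint angles; "qvel": joint speeds; "tau": joint torques, N m; "ee_pos": TCP position; "tcp_rot": TCP orientation; "ft_force": force on the tool from outside, world axes, zero at the start; "moment": the same for the moment, N m; "finger_gap": finger opening in m; "grasp_force": force on a finger pad.
Only numpy, scipy, OpenCV 4.12 (cv2) and the standard library are available. Lean on these libraries where they do the work, as an engineer would, in place of code of your own. Each camera call takes 0.05 s, during which the arm holds its last target. There are 200 camera calls.

## Task

Get the terrarium misting pump ready: first wind the crank back until the stroke index is at the zero line, then, with it parked there, push every mist nozzle that is out fully down onto a spigot of the manifold (one each, any spigot). Then wind the index up to the brass marker, arriving from the zero side so that the play in the screw is taken up (if you overshoot, back off well below and come up again), let go, and last throw the lock lever right over away from you. Leave the canister, cork hide, slate tile and feeding cup alone.

Things in the scene. Friction and masses are not known exactly. Their poses are not given: they have to be found in the camera images.
- pump: Dosing pump, fixed, a grey box 150 (x) x 260 (y) x 80 mm high; origin under its centre, axes as the box; x points away from the robot, y to its left when yaw is 0. On its top: a stroke scale along y near the near edge, a round crank disc in the left half, the lock lever in the right half.
- crank_axis (a point): Centre of the crank disc's upper face, on its vertical axis, 92 mm above the counter. The disc is 90 mm across. The axis is fixed to the pump at (25, 70) mm in the pump's x, y.
- crank_grip (a point): Mid-height of the upright black crank handle (round, 16 mm diameter, 42 mm tall from 2 mm above the disc, 35 mm off the axis, spins freely on its pin), 117 mm above the counter. Clockwise from above winds the index up (+y of the pump), 30 mm per turn. Turning takes about 3 N; it stays where left.
- crank (a joint): Position of the crank within the screw's play, rad: +0.4 = play taken up for winding up (clockwise), -0.4 = for winding back; starts anywhere between. After a reversal the crank turns 0.8 rad before the index moves. Play counts as taken up above 0.2.
- stroke (a joint): Travel of the stroke index from the zero line, m, growing along the pump's +y. It starts at 0.046 to 0.058, above the marker; hard stops are at -0.0038 and 0.064.
- index_tip (a point): Tip of the black pointer that slides along the scale on the pump's top (pointer 4 mm wide, about 32 mm long along the pump's x, tip towards the robot).
- zero_line (a point): The scale's zero line (the lowest long tick, at the pump's -y end of the scale), at the index tip's height; the other ticks stand 10 mm apart.
- mark_tip (a point): Tip of the brass marker, a 4 mm wide finger (12 mm wide foot at the near edge of the scale) pointing away from the robot at the pointer's track; axes as the pump. The index is on the mark when both tips have the same y in the pump's frame, within 3 mm; that is 25 to 40 mm above the zero line.
- lock (a joint): Lock lever on the pump's top, rad: 0 leaning towards the robot (-x of the pump), 1.0 thrown right over to +x; stays where it is left, turns easily. It does not itself hold the crank.
- lock_tip (a point): Tip of the lock lever. The lever is 55 mm long and its hinge runs along the pump's y; at 0 it leans 0.5 rad to the near side, at 1.0 as much to the far side.
- manifold: Fixed white block 70 (x) x 260 (y) x 40 mm high with four upright brass spigots in a row along its y, 60 mm apart; origin under its centre.
- spigot0 (a point): Foot of spigot 0 on the block's top (40 mm above the counter), on its axis. The spigot is 24 mm in diameter, 26 mm tall, its upper 8 mm tapering to 14 mm.
- spigot1 (a point): Foot of spigot 1 on the block's top (40 mm above the counter), on its axis. The spigot is 24 mm in diameter, 26 mm tall, its upper 8 mm tapering to 14 mm.
- spigot2 (a point): Foot of spigot 2 on the block's top (40 mm above the counter), on its axis. The spigot is 24 mm in diameter, 26 mm tall, its upper 8 mm tapering to 14 mm.
- spigot3 (a point): Foot of spigot 3 on the block's top (40 mm above the counter), on its axis. The spigot is 24 mm in diameter, 26 mm tall, its upper 8 mm tapering to 14 mm.
- nozzle0: Mist nozzle standing upright (may be absent): below a grey sleeve 40 mm in outer diameter, 36 mm tall, with a heavy brass collar 52 mm wide and 10 mm tall round its foot, open beneath with a bore 29 mm wide and 30 mm deep; above it a grip neck 20 mm in diameter from 36 to 72 mm height. Origin at the centre of its lower rim, z up. 120 g. Home when its lower rim rests on the manifold's top.
- nozzle1: Mist nozzle standing upright (may be absent): below a grey sleeve 40 mm in outer diameter, 36 mm tall, with a heavy brass collar 52 mm wide and 10 mm tall round its foot, open beneath with a bore 29 mm wide and 30 mm deep; above it a grip neck 20 mm in diameter from 36 to 72 mm height. Origin at the centre of its lower rim, z up. 120 g. Home when its lower rim rests on the manifold's top.
- nozzle2: Mist nozzle standing upright (may be absent): below a grey sleeve 40 mm in outer diameter, 36 mm tall, with a heavy brass collar 52 mm wide and 10 mm tall round its foot, open beneath with a bore 29 mm wide and 30 mm deep; above it a grip neck 20 mm in diameter from 36 to 72 mm height. Origin at the centre of its lower rim, z up. 120 g. Home when its lower rim rests on the manifold's top.
- nozzle3: Mist nozzle standing upright (may be absent): below a grey sleeve 40 mm in outer diameter, 36 mm tall, with a heavy brass collar 52 mm wide and 10 mm tall round its foot, open beneath with a bore 29 mm wide and 30 mm deep; above it a grip neck 20 mm in diameter from 36 to 72 mm height. Origin at the centre of its lower rim, z up. 120 g. Home when its lower rim rests on the manifold's top.
- canister: Closed glass canister, 72 mm across, 110 mm tall, loose; leave alone. Origin under its centre.
- hide: Round cork hide, 110 mm across, 60 mm tall, loose; leave alone. Origin under its centre.
- tile: Dark slate basking tile 100 x 140 x 12 mm, loose; leave alone. Origin under its centre.
- cup: Blue feeding cup, 76 mm across the rim, 60 mm tall, loose; leave alone. Origin under its centre.
Mind the look-alikes: they are no part of the job. What is shaped like the nozzle3 but pink is not meant. What is shaped like the nozzle0 but green is not meant.

How it is judged (in metres and radians):
On the way, in this order (a step that is already met when the one before it is completed fails the run):
1. the stroke index is wound back to the zero line (within 4 mm or below it) (value of joint stroke below 0.004 m), for 0.2 s.
2. every nozzle present is fully down on a spigot, the index still parked at zero (within 6 mm) (((horizontal distance between nozzle0 and spigot0 below 0.005 m and z of nozzle0 in the frame of spigot0 below 0.004 m) or (horizontal distance between nozzle0 and spigot1 below 0.005 m and z of nozzle0 in the frame of spigot1 below 0.004 m) or (horizontal distance between nozzle0 and spigot2 below 0.005 m and z of nozzle0 in the frame of spigot2 below 0.004 m) or (horizontal distance between nozzle0 and spigot3 below 0.005 m and z of nozzle0 in the frame of spigot3 below 0.004 m)) and angle between each of nozzle0, nozzle1, nozzle2, nozzle3's own z axis and vertical below 0.12 rad and linear speed of each of nozzle0, nozzle1, nozzle2, nozzle3 below 0.05 m/s and ((horizontal distance between nozzle1 and spigot0 below 0.005 m and z of nozzle1 in the frame of spigot0 below 0.004 m) or (horizontal distance between nozzle1 and spigot1 below 0.005 m and z of nozzle1 in the frame of spigot1 below 0.004 m) or (horizontal distance between nozzle1 and spigot2 below 0.005 m and z of nozzle1 in the frame of spigot2 below 0.004 m) or (horizontal distance between nozzle1 and spigot3 below 0.005 m and z of nozzle1 in the frame of spigot3 below 0.004 m)) and ((horizontal distance between nozzle2 and spigot0 below 0.005 m and z of nozzle2 in the frame of spigot0 below 0.004 m) or (horizontal distance between nozzle2 and spigot1 below 0.005 m and z of nozzle2 in the frame of spigot1 below 0.004 m) or (horizontal distance between nozzle2 and spigot2 below 0.005 m and z of nozzle2 in the frame of spigot2 below 0.004 m) or (horizontal distance between nozzle2 and spigot3 below 0.005 m and z of nozzle2 in the frame of spigot3 below 0.004 m)) and ((horizontal distance between nozzle3 and spigot0 below 0.005 m and z of nozzle3 in the frame of spigot0 below 0.004 m) or (horizontal distance between nozzle3 and spigot1 below 0.005 m and z of nozzle3 in the frame of spigot1 below 0.004 m) or (horizontal distance between nozzle3 and spigot2 below 0.005 m and z of nozzle3 in the frame of spigot2 below 0.004 m) or (horizontal distance between nozzle3 and spigot3 below 0.005 m and z of nozzle3 in the frame of spigot3 below 0.004 m)) and value of joint stroke below 0.006 m), for 0.2 s.
3. the index is on the brass marker within 3 mm with the play taken up by winding up, the lock lever not yet thrown (y of index_tip in the frame of mark_tip between -0.003 and 0.003 m and value of joint crank above 0.2 rad and value of joint lock below 0.4 rad), for 0.3 s.
4. the lock lever is thrown over, the index still on the marker (y of index_tip in the frame of mark_tip between -0.003 and 0.003 m and value of joint crank above 0.2 rad and value of joint lock above 0.8 rad), for 0.2 s.
At the end, for the whole second after the job is handed in: Every nozzle present upright, at rest and fully down on a spigot (rim within 4 mm, axis within 5 mm, tilt under 0.12 rad); index within 3 mm of the brass marker, play taken up by winding up (crank above 0.2 rad); lock lever thrown (above 0.8 rad) (all of step 4 and ((horizontal distance between nozzle0 and spigot0 below 0.005 m and z of nozzle0 in the frame of spigot0 below 0.004 m) or (horizontal distance between nozzle0 and spigot1 below 0.005 m and z of nozzle0 in the frame of spigot1 below 0.004 m) or (horizontal distance between nozzle0 and spigot2 below 0.005 m and z of nozzle0 in the frame of spigot2 below 0.004 m) or (horizontal distance between nozzle0 and spigot3 below 0.005 m and z of nozzle0 in the frame of spigot3 below 0.004 m)) and angle between each of nozzle0, nozzle1, nozzle2, nozzle3's own z axis and vertical below 0.12 rad and linear speed of each of nozzle0, nozzle1, nozzle2, nozzle3 below 0.05 m/s and ((horizontal distance between nozzle1 and spigot0 below 0.005 m and z of nozzle1 in the frame of spigot0 below 0.004 m) or (horizontal distance between nozzle1 and spigot1 below 0.005 m and z of nozzle1 in the frame of spigot1 below 0.004 m) or (horizontal distance between nozzle1 and spigot2 below 0.005 m and z of nozzle1 in the frame of spigot2 below 0.004 m) or (horizontal distance between nozzle1 and spigot3 below 0.005 m and z of nozzle1 in the frame of spigot3 below 0.004 m)) and ((horizontal distance between nozzle2 and spigot0 below 0.005 m and z of nozzle2 in the frame of spigot0 below 0.004 m) or (horizontal distance between nozzle2 and spigot1 below 0.005 m and z of nozzle2 in the frame of spigot1 below 0.004 m) or (horizontal distance between nozzle2 and spigot2 below 0.005 m and z of nozzle2 in the frame of spigot2 below 0.004 m) or (horizontal distance between nozzle2 and spigot3 below 0.005 m and z of nozzle2 in the frame of spigot3 below 0.004 m)) and ((horizontal distance between nozzle3 and spigot0 below 0.005 m and z of nozzle3 in the frame of spigot0 below 0.004 m) or (horizontal distance between nozzle3 and spigot1 below 0.005 m and z of nozzle3 in the frame of spigot1 below 0.004 m) or (horizontal distance between nozzle3 and spigot2 below 0.005 m and z of nozzle3 in the frame of spigot2 below 0.004 m) or (horizontal distance between nozzle3 and spigot3 below 0.005 m and z of nozzle3 in the frame of spigot3 below 0.004 m))); the robot touches nothing.
It fails at once if the closed glass canister is pushed more than 30 mm or tipped (distance of canister from where it was at the start of the episode above 0.03 m or angle between canister's own z axis and vertical above 0.4 rad).
It fails at once if the cork hide is pushed more than 30 mm or tipped (distance of hide from where it was at the start of the episode above 0.03 m or angle between hide's own z axis and vertical above 0.4 rad).
It fails at once if the slate tile is pushed more than 30 mm or tipped (distance of tile from where it was at the start of the episode above 0.03 m or angle between tile's own z axis and vertical above 0.4 rad).
It fails at once if the blue feeding cup is pushed more than 30 mm or tipped (distance of cup from where it was at the start of the episode above 0.03 m or angle between cup's own z axis and vertical above 0.4 rad).
Of nozzle0, nozzle1, nozzle2, nozzle3 only 2 to 4 are there at a start; the rules pass over those that are not, and their reading is None.
At some moment in a run one of nozzle0, nozzle1, nozzle2, nozzle3 may be knocked a few centimetres aside while the robot is not near it.
It also fails if it takes over 210 s, if anything falls off the work surface, if the arm or the gripper's body presses on something with over 40 N, if the wrist force passes 120 N, or if a joint passes its speed limit or range.

## Working session

There is one attempt and no reset: what is moved stays moved. The work goes in short steps, Python scripts to look and compute and a tool call to move; the robot and the scene stay as the last step left them, time stands still between calls to the robot, and variables do not carry over. Pictures are saved under pics/ and viewed, at most 14 in all, crops included, and the job is handed in when it is done.

Besides the shell and the picture viewer there is one more tool, called after "Request:" as name(argument=value, ...) on one line, values as JSON. step_arm: Moves the arm, as the interface text tells. Its arguments: {"type":"object","properties":{"commands":{"type":"array"},"force":{"type":"number"}},"required":["commands"]}

```bash
mkdir -p pics; ls
cat > h.py <<'E'
import numpy as np,cv2
from rig import readout,optics,arm
def snap(n,f):
    i=optics.camera_info(n);p=optics.snapshot(n);cv2.imwrite('pics/%s.png'%f,p);return p,i
def ray(i,u,v,fish=False):
    x=(u-i['cx'])/i['fx'];y=(v-i['cy'])/i['fy']
    if fish:
        r=np.hypot(x,y);s=np.sin(r)/r if r>1e-9 else 1;d=np.array([x*s,-y*s,-np.cos(r)])
    else: d=np.array([x,-y,-1.])
    d=np.array(i['orientation'])@d
    return np.array(i['xyz']),d/np.linalg.norm(d)
def atz(i,u,v,z,fish=False):
    o,d=ray(i,u,v,fish);return o+d*(z-o[2])/d[2]
def tri(*rs):
    A=0;b=0
    for o,d in rs:
        P=np.eye(3)-np.outer(d,d);A=A+P;b=b+P@o
    x=np.linalg.solve(A,b);return x,[np.linalg.norm((np.eye(3)-np.outer(d,d))@(x-o)) for o,d in rs]
def proj(i,X,fish=False):
    c=np.array(i['orientation']).T@(np.array(X)-np.array(i['xyz']));x,y,z=c[0],-c[1],-c[2]
    if fish:
        r=np.hypot(x,y);t=np.arctan2(r,z);k=t/r if r>1e-9 else 1/z
    else:k=1/z
    return i['cx']+i['fx']*x*k,i['cy']+i['fy']*y*k
E
python3 - <<'E'
from h import *
for n in ('side','top','wrist'):
    p,i=snap(n,n+'0');print(n,i)
print(readout.sense())
a=[cv2.imread('pics/%s0.png'%n) for n in ('side','top')]
E
```

```text
pics
side {'fx': 418.26031829855043, 'fy': 418.26031829855043, 'cx': 317.7145981464387, 'cy': 201.82478191655923, 'xyz': array([0.41596212, 0.63205998, 0.93254951]), 'orientation': array([[-0.98019895,  0.15012608, -0.12912079],
       [-0.19797571, -0.7299725 ,  0.65417563],
       [ 0.0039542 ,  0.66678505,  0.7452396 ]])}
top {'fx': 370.3394120812573, 'fy': 370.3394120812573, 'cx': 323.6344911369053, 'cy': 200.28570887577348, 'xyz': array([ 0.34978257, -0.09771345,  1.24948372]), 'orientation': array([[ 0.00599908,  0.98365429, -0.17996736],
       [-0.99983361,  0.00279983, -0.01802557],
       [-0.01722705,  0.18004555,  0.98350741]])}
wrist {'fx': 309.70691628693146, 'fy': 309.70691628693146, 'cx': 320.51907144952327, 'cy': 198.88200212938574, 'xyz': array([ 0.26756119, -0.59801156,  0.37379835]), 'orientation': array([[ 0.29159705,  0.90572022,  0.30763948],
       [-0.95653728,  0.27703002,  0.09105385],
       [-0.00275606, -0.32081966,  0.94713629]])}
{'t': 0.15, 'joint_pos': array([ 88.13370633,  28.74355463, -24.45552452,  88.87752304,
        12.64952063,  65.21876988, -12.04973316]), 'qvel': array([-0.00257569, -0.09239453,  0.11056579, -0.23331839,  0.04046731,
        0.01677921, -0.02643099]), 'tau': array([-7.91720086e-03, -5.70028210e+01, -5.82623050e+00, -2.81282026e+01,
        1.05474264e-02,  7.79014517e-03, -1.85589221e-05]), 'ee_pos': array([ 0.18929469, -0.62130904,  0.25547617]), 'tcp_rot': array([[ 9.56570729e-01,  2.91500108e-01, -3.56406838e-04],
       [ 2.91500312e-01, -9.56569589e-01,  1.47987817e-03],
       [ 9.04567032e-05, -1.51950084e-03, -9.99998841e-01]]), 'ft_force': array([0.13768113, 0.50288101, 0.29137878]), 'moment': array([-0.01808236,  0.01252462, -0.02088056]), 'grasp_force': 0.0, 'finger_gap': 0.08494454852810657}
```

View pics/top0.png

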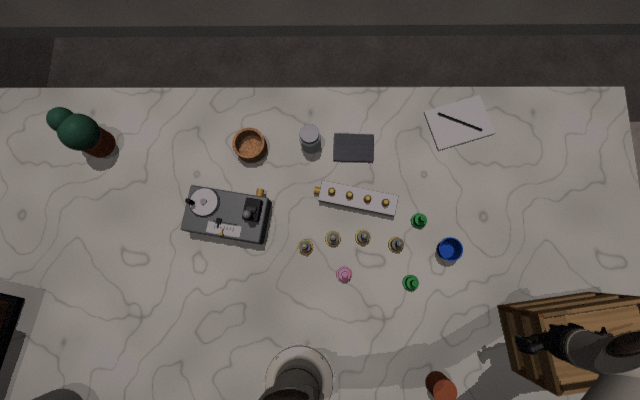

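View pics/side0.png

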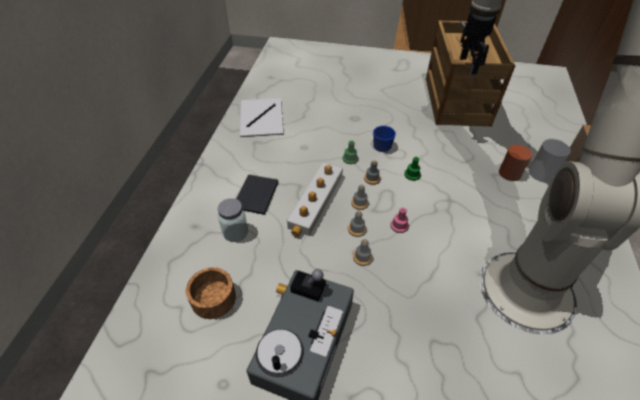

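The top view shows the pump at about (226,215), with its crank disc at (204,202) and handle at (190,203). The manifold is at (358,198), and four grey nozzles stand at (306,246), (333,239), (363,238) and (396,244). The look-alikes are one pink at (344,274) and two green at (419,220) and (411,283). The grey ones with brass collars fit the description. I'll confirm that in enlarged crops.

Run:
```python
import cv2
a=cv2.imread('pics/top0.png')[175:295,175:335];b=cv2.imread('pics/top0.png')[175:295,290:450]
cv2.imwrite('pics/t1.png',cv2.resize(cv2.vconcat([a[:75],b[:75]]),(800,750),interpolation=cv2.INTER_CUBIC)[:750]) 
cv2.imwrite('pics/t1.png',cv2.resize(a[:75,:100],(800,600),interpolation=cv2.INTER_CUBIC))
cv2.imwrite('pics/t2.png',cv2.resize(b,(800,600),interpolation=cv2.INTER_CUBIC))
s=cv2.imread('pics/side0.png')
cv2.imwrite('pics/s1.png',cv2.resize(s[260:400,240:400],(686,600),interpolation=cv2.INTER_CUBIC))
cv2.imwrite('pics/s2.png',cv2.resize(s[135:270,270:450],(800,600),interpolation=cv2.INTER_CUBIC))
```

```text
(no output)
```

View pics/t1.png

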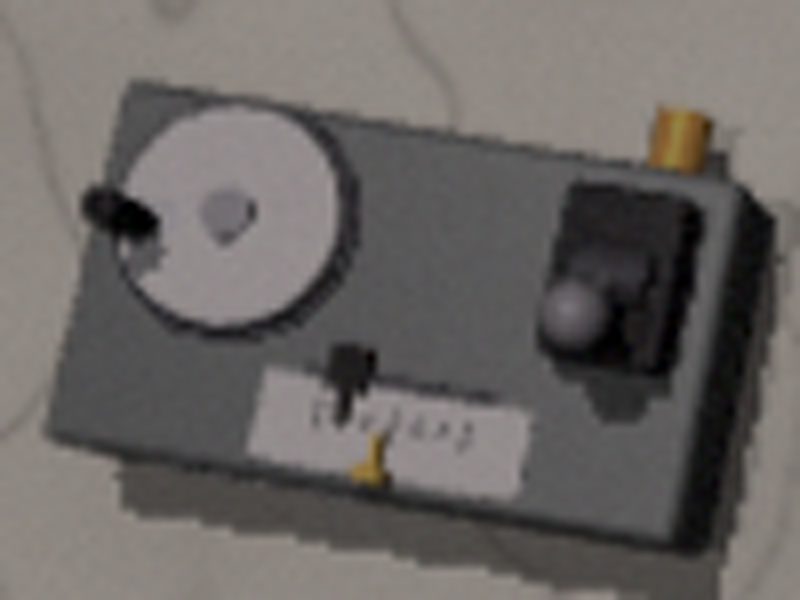

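View pics/t2.png

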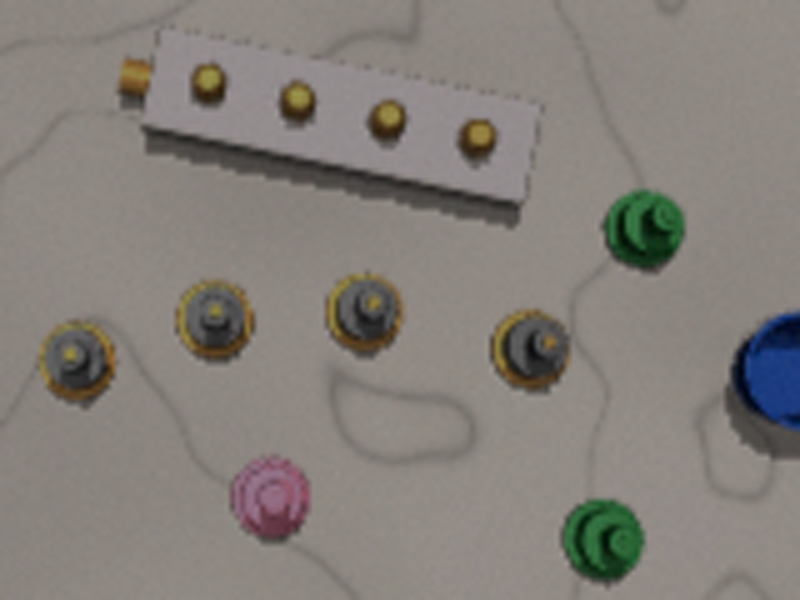

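View pics/s1.png

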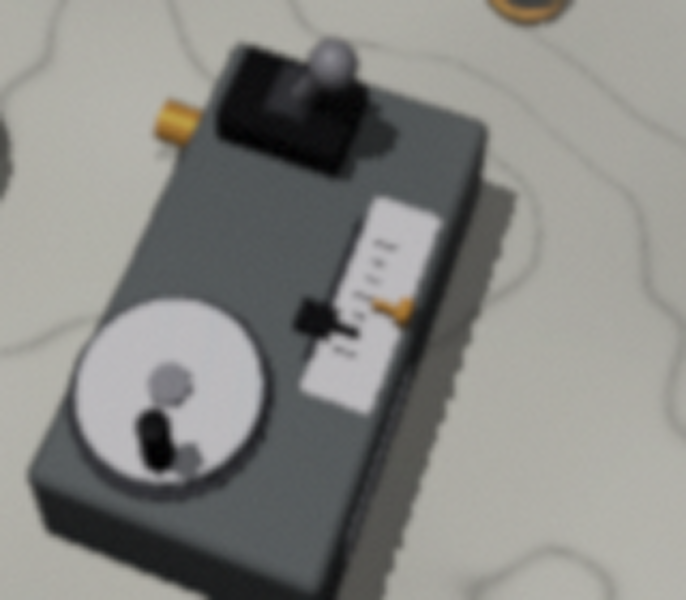

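View pics/s2.png

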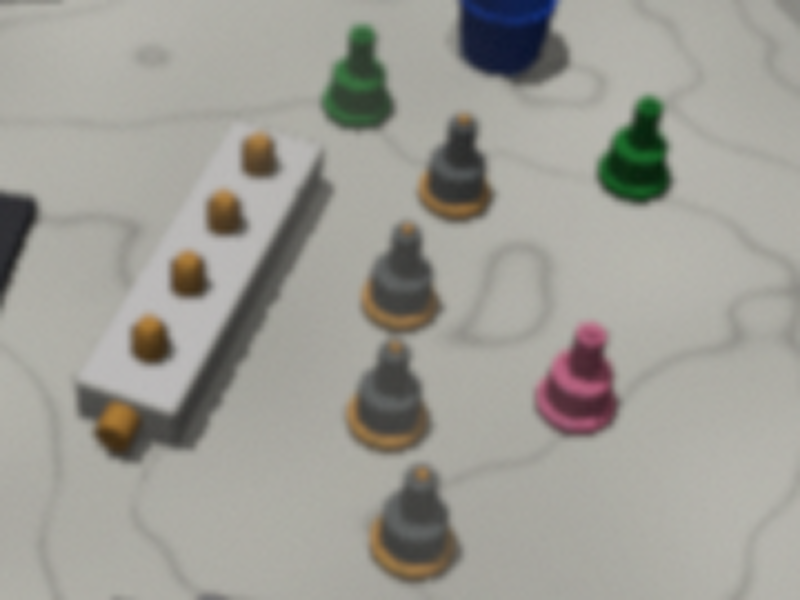

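The crops confirm the four grey nozzles with brass collars as the real ones, and the pink and green ones as decoys. The index sits left of the marker, near the left end of the scale. Next I'll triangulate.

```bash
cat >> h.py <<'E'
def sub(u,v,s,ox,oy): return (u+.5)/s-.5+ox,(v+.5)/s-.5+oy
E
python3 - <<'E'
from h import *
T=optics.camera_info('top');S=optics.camera_info('side')
t1=lambda p:sub(*p,8,175,175)
t2=lambda p:sub(*p,5,290,175)
s1=lambda p:sub(*p,4.2875,240,260)
s2=lambda p:sub(*p,4.444,270,135)
P={'nA':(t2,(72,355),s2,(421,471)),'nB':(t2,(215,311),s2,(395,345)),'nC':(t2,(373,304),s2,(406,227)),'nD':(t2,(547,343),s2,(463,118)),
'sp1':(t2,(210,78),s2,(149,322)),'sp2':(t2,(299,96),s2,(187,257)),'sp3':(t2,(389,115),s2,(224,195)),'sp4':(t2,(481,132),s2,(258,138)),
'disc':(t1,(228,213),s1,(170,385)),'handletop':(t1,(97,205),s1,(152,418)),'ball':(t1,(577,312),s1,(333,65)),
'idx':(t1,(343,415),s1,(355,331)),'mark':(t1,(376,437),s1,(374,306)),'zero':(t1,(470,440),s1,(390,244)),
'cFR':(t1,(735,185),s1,(240,45)),'cNR':(t1,(680,545),s1,(487,125)),'cFL':(t1,(133,82),s1,(33,478)),'cNL':(t1,(47,437),s1,(325,595))}
for k,(a,p,b,q) in P.items():
    x,e=tri(ray(T,*a(p)),ray(S,*b(q)));print(k,np.round(x*1000,1),np.round(np.array(e)*1000,1))
def fit(pts,loc):
    pass
m=[atz(T,*t1(p),.08) for p in [(735,185),(680,545),(133,82),(47,437)]]
print(np.round(m,4))
v=m[2]-m[0];w=m[3]-m[1];print('yaw y-axis',np.degrees(np.arctan2(-v[0],v[1])),np.degrees(np.arctan2(-w[0],w[1])),np.mean(m,0))
E
```

```text
nA [420.7 -15.1  74.5] [1.6 1.6]
nB [ 448.4 -105.3   75.5] [1.2 1.2]
nC [ 454.  -205.3   75.5] [1.9 1.9]
nD [ 429.7 -314.    76.6] [1.7 1.7]
sp1 [ 600.8 -101.8   65.5] [0.8 0.8]
sp2 [ 588.9 -159.8   66.2] [0.9 0.9]
sp3 [ 576.3 -217.9   67.7] [1. 1.]
sp4 [ 565.  -277.3   66.5] [0.5 0.5]
disc [557.8 308.3  93.2] [0.4 0.4]
handletop [553.1 342.6 140.2] [1.2 1.2]
ball [510.  153.8 150.1] [0.3 0.3]
idx [477.6 260.3  84.1] [0.1 0.1]
mark [469.7 246.3  85.2] [0.9 0.9]
zero [468.6 210.   81.1] [0.4 0.4]
cFR [572.  108.3  79.4] [0.2 0.2]
cNR [429.  126.5  72.1] [1.3 1.3]
cFL [614.  357.2  74.9] [0.9 0.9]
cNL [468.5 381.2  76.1] [0.8 0.8]
[[0.5718 0.1082 0.08  ]
 [0.4272 0.125  0.08  ]
 [0.6138 0.3554 0.08  ]
 [0.4688 0.3796 0.08  ]]
yaw y-axis -9.64402424784541 -9.283470377217249 [0.52040697 0.24203874 0.08      ]
```

Request:
step_arm(commands=[{"delta_pos": [0, 0, 40], "turn": 0, "claw": 60}, {"delta_pos": [20, 30, 10], "turn": 0, "claw": 60}, {"delta_pos": [36, 32, 0], "turn": 0, "claw": 60}, {"delta_pos": [36, 32, 0], "turn": 0, "claw": 60}, {"delta_pos": [36, 32, 0], "turn": 0, "claw": 60}, {"delta_pos": [36, 32, 0], "turn": 0, "claw": 60}, {"delta_pos": [36, 32, 0], "turn": 0, "claw": 60}, {"delta_pos": [36, 32, 0], "turn": 0, "claw": 60}, {"delta_pos": [36, 32, 0], "turn": 0, "claw": 60}, {"delta_pos": [36, 32, 0], "turn": 0, "claw": 60}], force=40)

```text
t: 1.15
ee_pos: [0.4985, -0.3344, 0.3062]
tcp_rot: [[0.957, 0.291, -0.0], [0.291, -0.957, -0.0], [-0.0, 0.0, -1.0]]
ft_force: [0.2, -0.4, 0.9]
finger_gap: 0.0605
grasp_force: 0.0
```

```bash
python3 -c "
from h import *
s=readout.sense();print(s['joint_pos'],s['ee_pos'],s['tcp_rot'])"
```

```text
[ 57.2241072   22.52086576 -34.01517293  92.83983297  13.30734664
  68.73785695 -52.69206263] [ 0.49846693 -0.33435497  0.30617302] [[ 9.56663841e-01  2.91194445e-01 -3.01943762e-04]
 [ 2.91194418e-01 -9.56663888e-01 -1.29928896e-04]
 [-3.26693266e-04  3.63739384e-05 -9.99999946e-01]]
```

Request:
step_arm(commands=[{"delta_pos": [5, 40, 0], "turn": 0.12, "claw": 50}, {"delta_pos": [5, 45, 0], "turn": 0.12, "claw": 50}, {"delta_pos": [5, 45, 0], "turn": 0.12, "claw": 50}, {"delta_pos": [5, 45, 0], "turn": 0.12, "claw": 50}, {"delta_pos": [5, 45, 0], "turn": 0.12, "claw": 50}, {"delta_pos": [5, 45, 0], "turn": 0.12, "claw": 50}, {"delta_pos": [5, 45, 0], "turn": 0.12, "claw": 50}, {"delta_pos": [5, 45, 0], "turn": 0.12, "claw": 50}, {"delta_pos": [5, 45, 0], "turn": 0.12, "claw": 50}, {"delta_pos": [0, 45, 0], "turn": 0, "claw": 50}])

```text
t: 2.15
ee_pos: [0.5427, 0.1106, 0.3061]
tcp_rot: [[0.191, 0.982, 0.0], [0.982, -0.191, 0.0], [0.0, 0.0, -1.0]]
ft_force: [0.5, 0.1, -0.1]
finger_gap: 0.0498
grasp_force: 0.0
```

Request:
step_arm(commands=[{"delta_pos": [5, 45, 0], "turn": 0, "claw": 50}, {"delta_pos": [0, 45, 0], "turn": 0, "claw": 50}, {"delta_pos": [0, 45, 0], "turn": 0, "claw": 50}, {"delta_pos": [0, 45, 0], "turn": 0, "claw": 50}, {"delta_pos": [0, 30, 0], "turn": 0, "claw": 50}, {"delta_pos": [0, 0, 0], "turn": 0, "claw": 50}, {"delta_pos": [0, 0, 0], "turn": 0, "claw": 50}])

```text
t: 2.85
ee_pos: [0.5469, 0.3198, 0.3058]
tcp_rot: [[0.192, 0.981, -0.001], [0.981, -0.192, -0.0], [-0.001, -0.001, -1.0]]
ft_force: [-0.1, -0.6, 0.3]
finger_gap: 0.0501
grasp_force: 0.0
```

```bash
python3 -c "
from h import *
s=readout.sense();print(s['joint_pos'],s['ee_pos'],s['tcp_rot'])
p,i=snap('wrist','w1');print(proj(i,[.553,.3426,.138],1),proj(i,[.5575,.308,.092],1))"
```

```text
[  3.35071179  31.64243729 -52.59033943  87.47606078  25.71002324
  73.73901089 -63.47444805] [0.5469388  0.31980906 0.30576064] [[ 1.91783321e-01  9.81436891e-01 -8.87380035e-04]
 [ 9.81437072e-01 -1.91783805e-01 -4.96532455e-04]
 [-6.57500388e-04 -7.75681020e-04 -9.99999483e-01]]
(np.float64(323.1833818902472), np.float64(160.09311942508714)) (np.float64(332.76536602250076), np.float64(181.01408857795963))
```

View pics/w1.png

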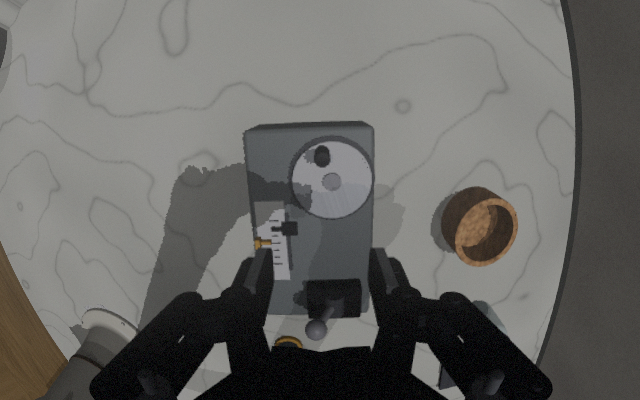

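```bash
python3 -c "
from h import *
i=optics.camera_info('wrist')
p=cv2.imread('pics/w1.png')
for z in (.094,.136):print(z,proj(i,[.553,.3426,z],1))
g=cv2.cvtColor(p,cv2.COLOR_BGR2GRAY)[140:172,305:340]
m=(g<45).astype('uint8');n,l,st,c=cv2.connectedComponentsWithStats(m);print(st[:, :],c+[305,140])
"
```

```text
0.094 (np.float64(321.8251271139187), np.float64(150.62158544623082))
0.136 (np.float64(321.9668285648331), np.float64(158.170979944044))
[[   0    0   35   32 1080]
 [  10    7   12   10   33]
 [  23   13    1    1    1]
 [  14   21    1    1    1]
 [  19   21    1    1    1]
 [  12   23    2    2    2]
 [  19   23    1    1    1]
 [  16   24    1    1    1]] [[322.05740741 155.62222222]
 [320.21212121 150.27272727]
 [328.         153.        ]
 [319.         161.        ]
 [324.         161.        ]
 [317.5        163.5       ]
 [324.         163.        ]
 [321.         164.        ]]
```

Request:
step_arm(commands=[{"delta_pos": [3, 10, -20], "turn": 0, "claw": 50}, {"delta_pos": [3, 13, -20], "turn": 0, "claw": 50}, {"delta_pos": [0, 0, -20], "turn": 0, "claw": 50}, {"delta_pos": [0, 0, -10], "turn": 0, "claw": 50}, {"delta_pos": [0, 0, 0], "turn": 0, "claw": 50}, {"delta_pos": [0, 0, 0], "turn": 0, "claw": 50}])

```text
t: 3.5
ee_pos: [0.554, 0.3415, 0.2364]
tcp_rot: [[0.195, 0.981, 0.0], [0.981, -0.195, -0.0], [-0.0, 0.0, -1.0]]
ft_force: [0.2, 0.1, 0.4]
finger_gap: 0.0498
grasp_force: 0.0
```

Wrist projections agree with the handle, which spans rows 146–168. I'll go down and grip.

Request:
step_arm(commands=[{"delta_pos": [0, 1, -30], "turn": 0, "claw": 50}, {"delta_pos": [0, 0, -30], "turn": 0, "claw": 50}, {"delta_pos": [0, 0, -30], "turn": 0, "claw": 50}, {"delta_pos": [0, 0, -20], "turn": 0, "claw": 50}, {"delta_pos": [0, 0, 0], "turn": 0, "claw": 50}, {"delta_pos": [0, 0, 0], "turn": 0, "claw": 10}, {"delta_pos": [0, 0, 0], "turn": 0, "claw": 10}, {"delta_pos": [0, 0, 0], "turn": 0, "claw": 10}, {"delta_pos": [0, 0, 0], "turn": 0, "claw": 10}, {"delta_pos": [0, 0, 0], "turn": 0, "claw": 10}], force=40)

```text
t: 4.5
ee_pos: [0.5545, 0.3444, 0.1283]
tcp_rot: [[0.194, 0.981, 0.003], [0.981, -0.194, 0.002], [0.003, 0.003, -1.0]]
ft_force: [0.7, 0.7, 6.1]
finger_gap: 0.0146
grasp_force: 39.2
```

```bash
python3 -c "
import numpy as np
a=np.radians(96+18*np.arange(21));p=np.c_[35*np.cos(a),35*np.sin(a)];r=np.round(p,1);print(np.round(np.diff(r,axis=0),1).tolist())"
```

```text
[[-10.5, -2.8], [-9.2, -6.0], [-6.9, -8.5], [-3.9, -10.2], [-0.6, -11.0], [2.8, -10.5], [6.0, -9.2], [8.5, -6.9], [10.2, -3.9], [11.0, -0.6], [10.5, 2.8], [9.2, 6.0], [6.9, 8.5], [3.9, 10.2], [0.6, 11.0], [-2.8, 10.5], [-6.0, 9.2], [-8.5, 6.9], [-10.2, 3.9], [-11.0, 0.6]]
```

Request:
step_arm(commands=[{"delta_pos": [-10.5, -2.8, 0], "turn": 0, "claw": 10}, {"delta_pos": [-9.2, -6.0, 0], "turn": 0, "claw": 10}, {"delta_pos": [-6.9, -8.5, 0], "turn": 0, "claw": 10}, {"delta_pos": [-3.9, -10.2, 0], "turn": 0, "claw": 10}, {"delta_pos": [-0.6, -11.0, 0], "turn": 0, "claw": 10}])

```text
t: 5.0
ee_pos: [0.5221, 0.3073, 0.1283]
tcp_rot: [[0.191, 0.982, 0.003], [0.981, -0.191, 0.004], [0.005, 0.002, -1.0]]
ft_force: [1.0, 4.0, 5.9]
finger_gap: 0.0145
grasp_force: 39.6
```

Request:
step_arm(commands=[{"delta_pos": [2.8, -10.5, 0], "turn": 0, "claw": 10}, {"delta_pos": [6.0, -9.2, 0], "turn": 0, "claw": 10}, {"delta_pos": [8.5, -6.9, 0], "turn": 0, "claw": 10}, {"delta_pos": [10.2, -3.9, 0], "turn": 0, "claw": 10}, {"delta_pos": [11.0, -0.6, 0], "turn": 0, "claw": 10}, {"delta_pos": [10.5, 2.8, 0], "turn": 0, "claw": 10}, {"delta_pos": [9.2, 6.0, 0], "turn": 0, "claw": 10}, {"delta_pos": [6.9, 8.5, 0], "turn": 0, "claw": 10}, {"delta_pos": [3.9, 10.2, 0], "turn": 0, "claw": 10}, {"delta_pos": [0.6, 11.0, 0], "turn": 0, "claw": 10}])

```text
t: 6.0
ee_pos: [0.5927, 0.3115, 0.1281]
tcp_rot: [[0.195, 0.981, 0.001], [0.981, -0.195, -0.002], [-0.001, 0.001, -1.0]]
ft_force: [-3.2, -4.1, 10.6]
finger_gap: 0.0144
grasp_force: 40.2
```

Request:
step_arm(commands=[{"delta_pos": [-2.8, 10.5, 0], "turn": 0, "claw": 10}, {"delta_pos": [-6.0, 9.2, 0], "turn": 0, "claw": 10}, {"delta_pos": [-8.5, 6.9, 0], "turn": 0, "claw": 10}, {"delta_pos": [-10.2, 3.9, 0], "turn": 0, "claw": 10}, {"delta_pos": [-11.0, 0.6, 0], "turn": 0, "claw": 10}, {"delta_pos": [-10.5, -2.8, 0], "turn": 0, "claw": 10}, {"delta_pos": [-9.2, -6.0, 0], "turn": 0, "claw": 10}, {"delta_pos": [-6.9, -8.5, 0], "turn": 0, "claw": 10}, {"delta_pos": [-3.9, -10.2, 0], "turn": 0, "claw": 10}, {"delta_pos": [-0.6, -11.0, 0], "turn": 0, "claw": 10}])

```text
t: 7.0
ee_pos: [0.5221, 0.3072, 0.1283]
tcp_rot: [[0.192, 0.981, 0.003], [0.981, -0.192, 0.004], [0.005, 0.002, -1.0]]
ft_force: [1.6, 4.3, 6.2]
finger_gap: 0.0151
grasp_force: 39.6
```

```bash
cat > idx.py <<'E'
from h import *
import sys
# project index tip / mark / zero from both fixed cams, save crops
k=sys.argv[1]
t,T=snap('top','tt'+k);s,S=snap('side','ss'+k)
cv2.imwrite('pics/i%s.png'%k,cv2.hconcat([cv2.resize(t[212:242,195:245],(500,300),interpolation=cv2.INTER_CUBIC)[:, :],cv2.resize(s[300:360,300:345],(225,300),interpolation=cv2.INTER_CUBIC)]))
E
python3 idx.py 1
```

```text
(no output)
```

View pics/i1.png

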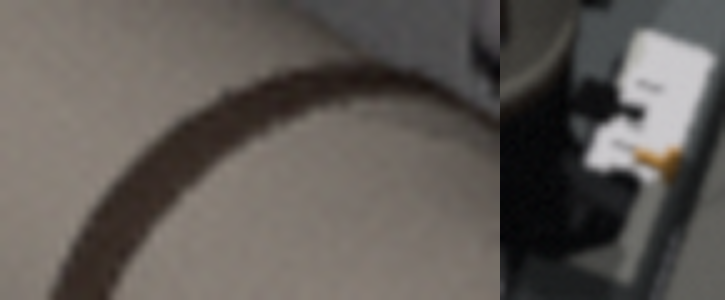

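```bash
cat > prof.py <<'E'
from h import *
import sys
c,sn=np.cos(np.radians(-9.5)),np.sin(np.radians(-9.5));X=np.array([c,sn]);Y=np.array([-sn,c]);O=np.array([.5204,.2420])
def prof(f,cam='side',z=.084,xs=np.arange(-.050,-.0405,.001)):
    i=optics.camera_info(cam);g=cv2.cvtColor(cv2.imread(f),cv2.COLOR_BGR2GRAY)
    ys=np.arange(-.06,.045,.0005);o=[]
    for x in xs:
        uv=np.array([proj(i,[*(O+x*X+y*Y),z]) for y in ys],np.float32)
        o.append(cv2.remap(g,uv[:,0:1],uv[:,1:],cv2.INTER_LINEAR).ravel())
    return ys,np.array(o,float)
def idx(f,**k):
    ys,o=prof(f,**k);m=o.mean(0);j=np.where(m<95)[0];return ys,m,o
if __name__=='__main__':
    for x in (-.050,-.046,-.042,-.038):
      for f in sys.argv[1:]:
        ys,o=prof(f,xs=np.array([x]));print(x,f,' '.join('%d'%v for v in o[0][::4]))
    i=optics.camera_info('side')
    for p in [(328,322.6),sub(355,331,4.2875,240,260),sub(374,306,4.2875,240,260),sub(390,244,4.2875,240,260)]:
        q=atz(i,*p,.084)[:2]-O;print(np.round([q@X*1e3,q@Y*1e3],1))
E
python3 prof.py pics/side0.png pics/ss1.png
```

```text
-0.05 pics/side0.png 167 180 185 186 186 186 186 186 185 183 175 170 174 183 186 186 183 183 184 185 183 181 182 184 183 170 149 128 122 140 168 179 181 183 182 176 169 174 180 183 179 169 171 182 186 186 186 186 186 186 186 186 184
-0.05 pics/ss1.png 182 195 200 201 201 201 201 201 200 198 190 184 187 198 200 201 199 197 197 196 194 195 197 198 198 184 162 141 134 142 144 102 52 23 16 22 30 33 32 32 29 22 14 12 12 10 12 18 31 48 63 69 72
-0.046 pics/side0.png 167 181 185 187 187 186 187 186 186 183 172 151 156 171 181 176 163 164 174 181 176 163 166 177 180 170 145 151 166 176 170 152 153 165 149 114 89 104 153 177 172 155 159 175 184 186 186 186 186 187 187 186 182
-0.046 pics/ss1.png 181 197 200 201 201 200 199 200 200 198 187 165 170 186 195 190 169 142 118 117 143 156 173 190 195 185 157 165 180 187 169 121 57 24 19 25 30 33 33 31 26 19 15 14 14 11 10 10 11 23 40 57 67
-0.042 pics/side0.png 169 182 185 185 186 186 186 185 186 183 171 156 156 173 180 174 161 158 173 180 173 164 167 180 182 170 154 157 176 181 174 163 162 165 145 91 58 86 140 171 169 144 156 175 184 187 187 186 186 185 186 186 184
-0.042 pics/ss1.png 183 197 201 200 201 201 200 202 201 198 186 170 170 188 194 183 150 94 48 54 90 139 175 193 197 185 169 170 190 197 186 151 101 59 30 31 30 31 33 31 24 18 13 11 10 9 8 9 9 9 15 28 46
-0.038 pics/side0.png 169 182 185 186 186 185 186 186 186 185 179 166 167 177 185 184 181 182 184 186 184 183 184 185 184 178 165 168 177 184 185 180 176 167 133 85 44 71 129 163 168 165 169 179 184 186 186 186 186 186 187 186 185
-0.038 pics/ss1.png 183 196 199 198 196 197 197 198 199 200 193 180 181 191 197 189 159 109 61 56 110 157 182 196 200 193 179 183 193 200 200 190 161 116 66 37 33 32 31 27 24 23 23 22 23 19 18 15 12 9 8 12 19
[-45.4 -23.4]
[-45.3  10.9]
[-49.6  -4.6]
[-45.8 -38.7]
```

Request:
step_arm(commands=[{"delta_pos": [2.8, -10.5, 0], "turn": 0, "claw": 10}, {"delta_pos": [6.0, -9.2, 0], "turn": 0, "claw": 10}, {"delta_pos": [8.5, -6.9, 0], "turn": 0, "claw": 10}, {"delta_pos": [10.2, -3.9, 0], "turn": 0, "claw": 10}, {"delta_pos": [11.0, -0.6, 0], "turn": 0, "claw": 10}, {"delta_pos": [10.5, 2.8, 0], "turn": 0, "claw": 10}, {"delta_pos": [9.2, 6.0, 0], "turn": 0, "claw": 10}, {"delta_pos": [6.9, 8.5, 0], "turn": 0, "claw": 10}, {"delta_pos": [3.9, 10.2, 0], "turn": 0, "claw": 10}, {"delta_pos": [0.6, 11.0, 0], "turn": 0, "claw": 10}])

```text
t: 8.1
ee_pos: [0.5927, 0.3114, 0.1281]
tcp_rot: [[0.195, 0.981, 0.001], [0.981, -0.195, -0.002], [-0.001, 0.001, -1.0]]
ft_force: [-3.7, -3.8, 10.1]
finger_gap: 0.0148
grasp_force: 40.3
```

Request:
step_arm(commands=[{"delta_pos": [-2.8, 10.5, 0], "turn": 0, "claw": 10}, {"delta_pos": [0, 0, 0], "turn": 0, "claw": 10}, {"delta_pos": [0, 0, 0], "turn": 0, "claw": 10}])

```text
t: 8.4
ee_pos: [0.5894, 0.3238, 0.1283]
tcp_rot: [[0.193, 0.981, 0.002], [0.981, -0.193, 0.001], [0.002, 0.002, -1.0]]
ft_force: [-0.6, 0.9, 8.9]
finger_gap: 0.0143
grasp_force: 39.8
```

```bash
python3 idx.py 2; python3 prof.py pics/ss2.png
```

```text
-0.05 pics/ss2.png 188 200 205 206 206 207 207 207 204 198 181 159 135 124 116 112 110 109 110 110 109 108 108 110 109 98 86 76 77 88 101 108 109 110 111 109 107 107 109 109 106 99 101 109 111 112 112 112 112 112 112 112 110
-0.046 pics/ss2.png 186 203 206 207 207 207 207 201 183 149 105 98 126 148 140 116 98 97 103 108 103 96 97 104 107 100 84 87 98 104 100 89 90 103 107 100 91 92 104 108 102 91 94 104 109 112 112 111 112 112 111 111 110
-0.042 pics/ss2.png 189 203 208 208 207 207 205 197 166 110 71 84 145 180 180 163 138 114 111 109 101 96 100 106 107 98 87 91 103 108 102 95 96 105 110 102 93 96 105 108 100 84 92 103 110 111 112 112 111 111 111 112 110
-0.038 pics/ss2.png 189 203 207 208 208 207 202 188 160 108 60 79 126 168 187 190 188 180 166 149 135 121 113 111 110 105 97 100 106 109 109 109 109 111 110 109 109 109 110 110 106 101 101 107 111 113 112 111 111 112 112 112 110
[-45.4 -23.4]
[-45.3  10.9]
[-49.6  -4.6]
[-45.8 -38.7]
```

Request:
step_arm(commands=[{"delta_pos": [0, 0, 0], "turn": 0, "claw": 45}, {"delta_pos": [0, 0, 0], "turn": 0, "claw": 45}, {"delta_pos": [0, 0, 0], "turn": 0, "claw": 45}, {"delta_pos": [0, 0, 20], "turn": 0, "claw": 45}, {"delta_pos": [0, 0, 40], "turn": 0, "claw": 45}, {"delta_pos": [0, 0, 40], "turn": 0, "claw": 45}, {"delta_pos": [-5, -10, 40], "turn": 0, "claw": 45}, {"delta_pos": [-13, -24, 0], "turn": 0, "claw": 45}, {"delta_pos": [-17, -34, 0], "turn": 0, "claw": 45}, {"delta_pos": [-17, -34, 0], "turn": 0, "claw": 45}])

```text
t: 9.5
ee_pos: [0.5365, 0.2204, 0.2679]
tcp_rot: [[0.193, 0.981, 0.002], [0.981, -0.193, 0.0], [0.001, 0.001, -1.0]]
ft_force: [0.4, -1.1, -0.1]
finger_gap: 0.045
grasp_force: 0.0
```

Request:
step_arm(commands=[{"delta_pos": [-17, -34, 0], "turn": 0, "claw": 45}, {"delta_pos": [-17, -34, 0], "turn": 0, "claw": 45}, {"delta_pos": [-17, -34, 0], "turn": 0, "claw": 45}, {"delta_pos": [-17, -34, 0], "turn": 0, "claw": 45}, {"delta_pos": [-17, -34, 0], "turn": 0, "claw": 45}, {"delta_pos": [-17, -34, 0], "turn": 0, "claw": 45}, {"delta_pos": [-17, -33, 0], "turn": 0, "claw": 45}, {"delta_pos": [0, 0, 0], "turn": 0, "claw": 45}, {"delta_pos": [0, 0, 0], "turn": 0, "claw": 45}, {"delta_pos": [0, 0, 0], "turn": 0, "claw": 45}])

```text
t: 10.5
ee_pos: [0.4189, -0.0152, 0.2671]
tcp_rot: [[0.192, 0.981, 0.001], [0.981, -0.192, -0.0], [0.0, 0.002, -1.0]]
ft_force: [0.1, -0.1, -0.8]
finger_gap: 0.0449
grasp_force: 0.0
```

```bash
cat > chk.py <<'E'
from h import *
import sys
k=sys.argv[1]
a={c:cv2.imread('pics/%s0.png'%c) for c in ('side','top')}
b={c:snap(c,'c%s%s'%(c,k))[0] for c in a}
I={c:optics.camera_info(c) for c in a}
N={'A':[.4207,-.0151,.075],'B':[.4484,-.1053,.075],'C':[.454,-.2053,.075],'D':[.4297,-.314,.075]}
for n,x in N.items():
    for c in a:
        u,v=map(round,proj(I[c],np.array(x)-[0,0,.03]));r=11
        m=cv2.matchTemplate(b[c][v-45:v+46,u-45:u+46],a[c][v-r:v+r+1,u-r:u+r+1],cv2.TM_CCOEFF_NORMED)
        _,s,_,l=cv2.minMaxLoc(m);print(n,c,'score %.2f shift'%s,l[0]-45+r,l[1]-45+r,end=' | ')
    print()
print(readout.sense()['ee_pos'])
E
python3 chk.py 1;python3 prof.py pics/cside1.png|sed -n 3p
```

```text
A side score 0.98 shift 0 0 | A top score 0.90 shift 28 -8 | 
B side score 0.98 shift 0 0 | B top score 0.99 shift 0 0 | 
C side score 0.88 shift -3 26 | C top score 0.99 shift 0 0 | 
D side score 0.83 shift -13 25 | D top score 1.00 shift 0 0 | 
[ 0.41883826 -0.01475401  0.26672118]
-0.042 pics/cside1.png 182 195 198 199 200 199 197 189 157 104 67 80 139 179 191 185 173 171 186 193 186 176 179 193 195 183 167 170 188 195 186 175 177 190 196 187 172 177 190 194 183 156 169 188 197 199 199 200 200 199 200 200 197
```

Request:
step_arm(commands=[{"delta_pos": [1, 0, -40], "turn": 0, "claw": 45}, {"delta_pos": [0, 0, -40], "turn": 0, "claw": 45}, {"delta_pos": [0, 0, -40], "turn": 0, "claw": 45}, {"delta_pos": [0, 0, -40], "turn": 0, "claw": 45}, {"delta_pos": [0, 0, -26], "turn": 0, "claw": 45}, {"delta_pos": [0, 0, -15], "turn": 0, "claw": 45}, {"delta_pos": [0, 0, 0], "turn": 0, "claw": 45}, {"delta_pos": [0, 0, 0], "turn": 0, "claw": 12}, {"delta_pos": [0, 0, 0], "turn": 0, "claw": 12}, {"delta_pos": [0, 0, 0], "turn": 0, "claw": 12}])

```text
t: 11.6
ee_pos: [0.42, -0.0163, 0.0662]
tcp_rot: [[0.194, 0.981, 0.002], [0.981, -0.194, -0.0], [-0.0, 0.002, -1.0]]
ft_force: [-0.7, -0.2, -1.8]
finger_gap: 0.0189
grasp_force: 39.1
```

Request:
step_arm(commands=[{"delta_pos": [0, 0, 0], "turn": 0, "claw": 12}, {"delta_pos": [0, 0, 0], "turn": 0, "claw": 12}, {"delta_pos": [0, 0, 10], "turn": 0, "claw": 12}, {"delta_pos": [0, 0, 30], "turn": 0, "claw": 12}, {"delta_pos": [0, 0, 30], "turn": 0, "claw": 12}, {"delta_pos": [0, 0, 30], "turn": 0, "claw": 12}, {"delta_pos": [0, 0, 0], "turn": 0, "claw": 12}])

```text
t: 12.3
ee_pos: [0.4216, -0.0164, 0.1687]
tcp_rot: [[0.194, 0.981, 0.006], [0.981, -0.194, -0.002], [-0.001, 0.006, -1.0]]
ft_force: [1.1, -0.1, -1.9]
finger_gap: 0.0186
grasp_force: 39.6
```

Request:
step_arm(commands=[{"delta_pos": [20, -10, 0], "turn": 0, "claw": 12}, {"delta_pos": [30, -14, 0], "turn": 0, "claw": 12}, {"delta_pos": [30, -14, 0], "turn": 0, "claw": 12}, {"delta_pos": [30, -14, 0], "turn": 0, "claw": 12}, {"delta_pos": [30, -14, 0], "turn": 0, "claw": 12}, {"delta_pos": [25, -13, 0], "turn": 0, "claw": 12}, {"delta_pos": [14, -8, 0], "turn": 0, "claw": 12}, {"delta_pos": [0, 0, 0], "turn": 0, "claw": 12}, {"delta_pos": [0, 0, -15], "turn": 0, "claw": 12}, {"delta_pos": [0, 0, 0], "turn": 0, "claw": 12}])

```text
t: 13.3
ee_pos: [0.5953, -0.1027, 0.1474]
tcp_rot: [[0.193, 0.981, -0.005], [0.981, -0.193, 0.001], [-0.0, -0.005, -1.0]]
ft_force: [-0.3, 0.4, -1.6]
finger_gap: 0.0187
grasp_force: 39.5
```

Run:
```python
from h import *
p,i=snap('wrist','w2');t,_=snap('top','t3');s,S=snap('side','s3')
u,v=map(round,proj(i,[.601,-.102,.08],1));a,b=map(round,proj(S,[.601,-.102,.08]));print(u,v,a,b)
cv2.imwrite('pics/v2.png',cv2.hconcat([cv2.resize(p[max(0,v-60):v+60,u-70:u+70],(420,360)),cv2.resize(s[b-30:b+30,a-30:a+30],(360,360),interpolation=cv2.INTER_CUBIC)]))
```

```text
331 224 303 204
```

View pics/v2.png

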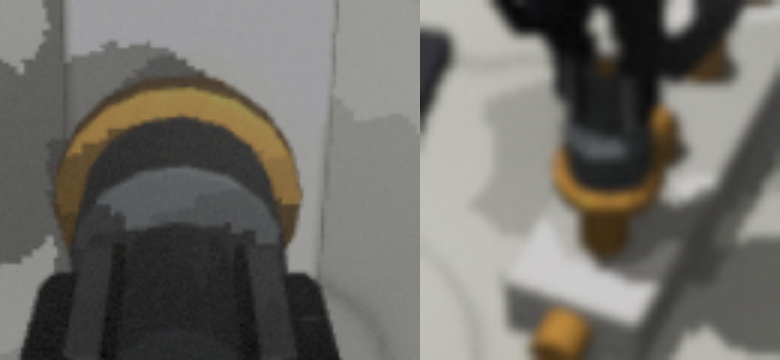

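Request:
step_arm(commands=[{"delta_pos": [4, 0, 0], "turn": 0, "claw": 12}, {"delta_pos": [0, 0, 0], "turn": 0, "claw": 12}, {"delta_pos": [0, 0, 0], "turn": 0, "claw": 12}])

```text
t: 13.75
ee_pos: [0.6025, -0.1033, 0.1507]
tcp_rot: [[0.194, 0.981, 0.001], [0.981, -0.194, -0.0], [0.0, 0.001, -1.0]]
ft_force: [-1.1, 0.0, -1.2]
finger_gap: 0.0188
grasp_force: 39.5
```

Request:
step_arm(commands=[{"delta_pos": [-1, 0, -8], "turn": 0, "claw": 12}, {"delta_pos": [0, 0, -8], "turn": 0, "claw": 12}, {"delta_pos": [0, 0, -7], "turn": 0, "claw": 12}, {"delta_pos": [0, 0, -7], "turn": 0, "claw": 12}, {"delta_pos": [0, 0, -7], "turn": 0, "claw": 12}, {"delta_pos": [0, 0, 0], "turn": 0, "claw": 12}, {"delta_pos": [0, 0, 0], "turn": 0, "claw": 12}])

```text
t: 14.45
ee_pos: [0.6011, -0.1032, 0.1131]
tcp_rot: [[0.194, 0.981, -0.0], [0.981, -0.194, 0.0], [0.0, -0.0, -1.0]]
ft_force: [-1.3, -0.6, -1.0]
finger_gap: 0.0188
grasp_force: 39.5
```

Clean entry with no contact force. I'll press it home.

Request:
step_arm(commands=[{"delta_pos": [0, 0, -4], "turn": 0, "claw": 12}, {"delta_pos": [0, 0, -4], "turn": 0, "claw": 12}, {"delta_pos": [0, 0, -1], "turn": 0, "claw": 12}, {"delta_pos": [0, 0, 0], "turn": 0, "claw": 12}, {"delta_pos": [0, 0, 0], "turn": 0, "claw": 12}])

```text
t: 14.95
ee_pos: [0.6013, -0.1033, 0.1058]
tcp_rot: [[0.194, 0.981, 0.0], [0.981, -0.194, -0.001], [-0.001, 0.0, -1.0]]
ft_force: [-4.5, -0.0, 11.0]
finger_gap: 0.0187
grasp_force: 41.1
```

Request:
step_arm(commands=[{"delta_pos": [0, 0, 1], "turn": 0, "claw": 45}, {"delta_pos": [0, 0, 0], "turn": 0, "claw": 45}, {"delta_pos": [0, 0, 0], "turn": 0, "claw": 45}, {"delta_pos": [0, 0, 20], "turn": 0, "claw": 45}, {"delta_pos": [0, 0, 35], "turn": 0, "claw": 45}, {"delta_pos": [-13, 0, 10], "turn": 0, "claw": 45}, {"delta_pos": [-30, 0, 0], "turn": 0, "claw": 45}, {"delta_pos": [-30, 0, 0], "turn": 0, "claw": 45}, {"delta_pos": [-30, -1, 0], "turn": 0, "claw": 45}, {"delta_pos": [-30, -1, 0], "turn": 0, "claw": 45}])

```text
t: 15.95
ee_pos: [0.467, -0.1053, 0.1701]
tcp_rot: [[0.194, 0.981, 0.0], [0.981, -0.194, 0.0], [0.0, 0.0, -1.0]]
ft_force: [-0.4, 0.3, 0.2]
finger_gap: 0.0449
grasp_force: 0.0
```

Request:
step_arm(commands=[{"delta_pos": [-20, 0, 0], "turn": 0, "claw": 45}, {"delta_pos": [0, 0, 0], "turn": 0, "claw": 45}, {"delta_pos": [0, 0, 0], "turn": 0, "claw": 45}, {"delta_pos": [0, 0, 0], "turn": 0, "claw": 45}])

```text
t: 16.35
ee_pos: [0.4498, -0.1054, 0.1707]
tcp_rot: [[0.194, 0.981, 0.002], [0.981, -0.194, 0.0], [0.001, 0.002, -1.0]]
ft_force: [-0.3, -0.5, 0.5]
finger_gap: 0.0451
grasp_force: 0.0
```

```bash
python3 chk.py 2;python3 prof.py pics/cside2.png|sed -n 3p
```

```text
A side score 0.86 shift -5 -28 | A top score 0.52 shift 18 3 | 
B side score 0.92 shift 0 0 | B top score 0.72 shift 30 -1 | 
C side score 0.81 shift -3 26 | C top score 0.90 shift 33 7 | 
D side score 0.61 shift 14 -34 | D top score 1.00 shift 0 0 | 
[ 0.44949634 -0.10511003  0.17048491]
-0.042 pics/cside2.png 181 195 199 199 199 199 197 189 159 105 68 80 140 179 191 185 173 171 186 193 185 176 180 193 195 182 167 169 189 195 188 176 177 190 195 187 173 177 190 194 183 156 168 187 196 198 199 200 199 200 199 199 196
```

Request:
step_arm(commands=[{"delta_pos": [-1, 0, -30], "turn": 0, "claw": 45}, {"delta_pos": [0, 0, -30], "turn": 0, "claw": 45}, {"delta_pos": [0, 0, -30], "turn": 0, "claw": 45}, {"delta_pos": [0, 0, -15], "turn": 0, "claw": 45}, {"delta_pos": [0, 0, 0], "turn": 0, "claw": 45}, {"delta_pos": [0, 0, 0], "turn": 0, "claw": 45}, {"delta_pos": [0, 0, 0], "turn": 0, "claw": 12}, {"delta_pos": [0, 0, 0], "turn": 0, "claw": 12}, {"delta_pos": [0, 0, 0], "turn": 0, "claw": 12}, {"delta_pos": [0, 0, 0], "turn": 0, "claw": 12}])

```text
t: 17.45
ee_pos: [0.4482, -0.1055, 0.0662]
tcp_rot: [[0.194, 0.981, 0.002], [0.981, -0.194, -0.001], [-0.0, 0.002, -1.0]]
ft_force: [-0.1, 0.4, 7.7]
finger_gap: 0.0189
grasp_force: 39.4
```

Request:
step_arm(commands=[{"delta_pos": [0, 0, 10], "turn": 0, "claw": 12}, {"delta_pos": [0, 0, 30], "turn": 0, "claw": 12}, {"delta_pos": [0, 0, 30], "turn": 0, "claw": 12}, {"delta_pos": [0, 0, 30], "turn": 0, "claw": 12}, {"delta_pos": [0, 0, 0], "turn": 0, "claw": 12}, {"delta_pos": [0, 0, 0], "turn": 0, "claw": 12}])

```text
t: 18.05
ee_pos: [0.4472, -0.106, 0.1659]
tcp_rot: [[0.194, 0.981, 0.001], [0.981, -0.194, -0.001], [-0.001, 0.001, -1.0]]
ft_force: [0.1, -0.2, -1.2]
finger_gap: 0.019
grasp_force: 39.5
```

Request:
step_arm(commands=[{"delta_pos": [20, -8, 0], "turn": 0, "claw": 12}, {"delta_pos": [30, -11, 0], "turn": 0, "claw": 12}, {"delta_pos": [30, -12, 0], "turn": 0, "claw": 12}, {"delta_pos": [30, -12, 0], "turn": 0, "claw": 12}, {"delta_pos": [21, -8, 0], "turn": 0, "claw": 12}, {"delta_pos": [10, -3, 0], "turn": 0, "claw": 12}, {"delta_pos": [0, 0, -10], "turn": 0, "claw": 12}, {"delta_pos": [0, 0, -5], "turn": 0, "claw": 12}, {"delta_pos": [0, 0, 0], "turn": 0, "claw": 12}, {"delta_pos": [0, 0, 0], "turn": 0, "claw": 12}])

```text
t: 19.05
ee_pos: [0.5871, -0.159, 0.1499]
tcp_rot: [[0.193, 0.981, -0.001], [0.981, -0.193, 0.0], [-0.0, -0.001, -1.0]]
ft_force: [-0.1, -1.0, -0.1]
finger_gap: 0.0187
grasp_force: 39.5
```

Request:
step_arm(commands=[{"delta_pos": [1.5, -1, -8], "turn": 0, "claw": 12}, {"delta_pos": [0, 0, -8], "turn": 0, "claw": 12}, {"delta_pos": [0, 0, -7], "turn": 0, "claw": 12}, {"delta_pos": [0, 0, -7], "turn": 0, "claw": 12}, {"delta_pos": [0, 0, -6], "turn": 0, "claw": 12}, {"delta_pos": [0, 0, 0], "turn": 0, "claw": 12}, {"delta_pos": [0, 0, 0], "turn": 0, "claw": 12}])

```text
t: 19.75
ee_pos: [0.5897, -0.1602, 0.1141]
tcp_rot: [[0.194, 0.981, -0.0], [0.981, -0.194, 0.0], [0.0, -0.0, -1.0]]
ft_force: [-1.1, -0.6, -1.7]
finger_gap: 0.0188
grasp_force: 39.5
```

Request:
step_arm(commands=[{"delta_pos": [0, 0, -4], "turn": 0, "claw": 12}, {"delta_pos": [0, 0, -4], "turn": 0, "claw": 12}, {"delta_pos": [0, 0, -1.5], "turn": 0, "claw": 12}, {"delta_pos": [0, 0, 0], "turn": 0, "claw": 12}, {"delta_pos": [0, 0, 0], "turn": 0, "claw": 12}])

```text
t: 20.25
ee_pos: [0.5897, -0.1603, 0.1061]
tcp_rot: [[0.194, 0.981, -0.0], [0.981, -0.194, -0.001], [-0.001, -0.0, -1.0]]
ft_force: [-4.0, -0.0, 9.6]
finger_gap: 0.0189
grasp_force: 40.9
```

Request:
step_arm(commands=[{"delta_pos": [0, 0, 1], "turn": 0, "claw": 45}, {"delta_pos": [0, 0, 0], "turn": 0, "claw": 45}, {"delta_pos": [0, 0, 0], "turn": 0, "claw": 45}, {"delta_pos": [0, 0, 20], "turn": 0, "claw": 45}, {"delta_pos": [0, 0, 35], "turn": 0, "claw": 45}, {"delta_pos": [-10, -3, 10], "turn": 0, "claw": 45}, {"delta_pos": [-30, -10, 0], "turn": 0, "claw": 45}, {"delta_pos": [-30, -10, 0], "turn": 0, "claw": 45}, {"delta_pos": [-30, -10, 0], "turn": 0, "claw": 45}, {"delta_pos": [-25, -8, 0], "turn": 0, "claw": 45}])

```text
t: 21.25
ee_pos: [0.4624, -0.2021, 0.1702]
tcp_rot: [[0.195, 0.981, -0.001], [0.981, -0.195, -0.0], [-0.001, -0.001, -1.0]]
ft_force: [0.1, 0.1, 0.1]
finger_gap: 0.045
grasp_force: 0.0
```

Request:
step_arm(commands=[{"delta_pos": [-11, -4, 0], "turn": 0, "claw": 45}, {"delta_pos": [0, 0, 0], "turn": 0, "claw": 45}, {"delta_pos": [0, 0, 0], "turn": 0, "claw": 45}, {"delta_pos": [0, 0, 0], "turn": 0, "claw": 45}])

```text
t: 21.65
ee_pos: [0.4553, -0.2047, 0.1711]
tcp_rot: [[0.193, 0.981, 0.002], [0.981, -0.193, 0.0], [0.001, 0.002, -1.0]]
ft_force: [0.3, -0.1, -0.0]
finger_gap: 0.0447
grasp_force: 0.0
```

```bash
python3 chk.py 3;python3 prof.py pics/cside3.png|sed -n 3p
python3 - <<'E'
from h import *
p,i=snap('wrist','w4');cv2.imwrite('pics/w4.png',cv2.hconcat([p[:,120:520],cv2.imread('pics/cside3.png')[100:300,240:440].repeat(2,0).repeat(2,1)]))
E
```

```text
A side score 0.55 shift -19 34 | A top score 0.32 shift -18 -11 | 
B side score 0.86 shift 3 -26 | B top score 0.55 shift 27 -14 | 
C side score 0.91 shift 0 0 | C top score 0.52 shift -3 -25 | 
D side score 0.85 shift -12 25 | D top score 0.86 shift 23 -24 | 
[ 0.45499003 -0.20458473  0.1709111 ]
-0.042 pics/cside3.png 177 190 194 195 195 195 193 185 154 102 65 77 135 176 188 182 169 166 182 188 181 173 176 190 191 178 163 165 183 191 183 171 173 186 192 182 169 174 186 191 179 153 165 183 193 194 195 196 195 195 195 194 192
```

View pics/w4.png

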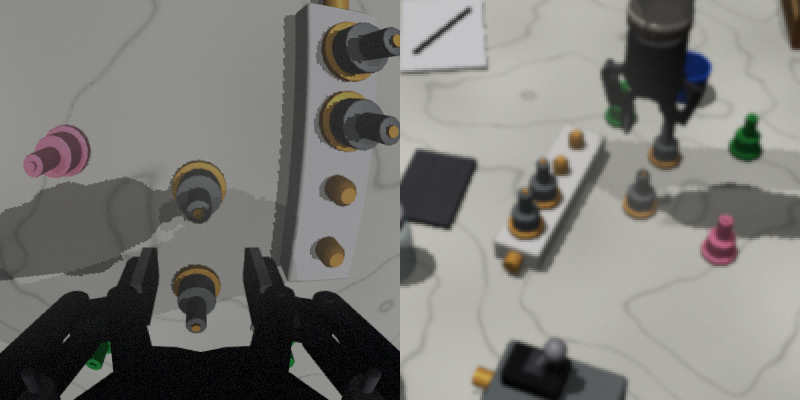

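Run:
```python
from h import *
i=optics.camera_info('wrist')
for x in ([.454,-.2053,.075],[.4297,-.314,.075]):
    u,v=proj(i,x,1);print(u-120,v)
print(atz(i,198+120,213,.0745,1),atz(i,196+120,326,.0745,1))
```

```text
200.60720966656942 212.0602674729838
197.34287971858754 325.9594021322273
[ 0.45191558 -0.20585159  0.0745    ] [ 0.42839662 -0.31426321  0.0745    ]
```

The two nozzles on the manifold look seated. C and D are where they were measured (wrist pixels (198,213) and (196,326) match the projections).

Request:
step_arm(commands=[{"delta_pos": [-1, 0, -30], "turn": 0, "claw": 45}, {"delta_pos": [0, 0, -30], "turn": 0, "claw": 45}, {"delta_pos": [0, 0, -30], "turn": 0, "claw": 45}, {"delta_pos": [0, 0, -15], "turn": 0, "claw": 45}, {"delta_pos": [0, 0, 0], "turn": 0, "claw": 45}, {"delta_pos": [0, 0, 0], "turn": 0, "claw": 45}, {"delta_pos": [0, 0, 0], "turn": 0, "claw": 12}, {"delta_pos": [0, 0, 0], "turn": 0, "claw": 12}, {"delta_pos": [0, 0, 0], "turn": 0, "claw": 12}, {"delta_pos": [0, 0, 0], "turn": 0, "claw": 12}])

```text
t: 22.8
ee_pos: [0.4537, -0.2058, 0.0671]
tcp_rot: [[0.194, 0.981, 0.002], [0.981, -0.194, -0.001], [-0.001, 0.002, -1.0]]
ft_force: [-1.3, -0.1, 6.9]
finger_gap: 0.0189
grasp_force: 39.2
```

Request:
step_arm(commands=[{"delta_pos": [0, 0, 10], "turn": 0, "claw": 12}, {"delta_pos": [0, 0, 30], "turn": 0, "claw": 12}, {"delta_pos": [0, 0, 30], "turn": 0, "claw": 12}, {"delta_pos": [0, 0, 30], "turn": 0, "claw": 12}, {"delta_pos": [0, 0, 0], "turn": 0, "claw": 12}, {"delta_pos": [0, 0, 0], "turn": 0, "claw": 12}])

```text
t: 23.4
ee_pos: [0.4527, -0.2059, 0.1665]
tcp_rot: [[0.194, 0.981, 0.001], [0.981, -0.194, -0.002], [-0.001, 0.001, -1.0]]
ft_force: [-0.6, 0.4, -1.7]
finger_gap: 0.0186
grasp_force: 39.4
```

Request:
step_arm(commands=[{"delta_pos": [20, -2, 0], "turn": 0, "claw": 12}, {"delta_pos": [30, -3, 0], "turn": 0, "claw": 12}, {"delta_pos": [30, -3, 0], "turn": 0, "claw": 12}, {"delta_pos": [25, -3, 0], "turn": 0, "claw": 12}, {"delta_pos": [18.5, -2, 0], "turn": 0, "claw": 12}, {"delta_pos": [0, 0, -10], "turn": 0, "claw": 12}, {"delta_pos": [0, 0, -5], "turn": 0, "claw": 12}, {"delta_pos": [0, 0, 0], "turn": 0, "claw": 12}, {"delta_pos": [0, 0, 0], "turn": 0, "claw": 12}])

```text
t: 24.3
ee_pos: [0.5748, -0.2184, 0.15]
tcp_rot: [[0.194, 0.981, -0.002], [0.981, -0.194, 0.0], [-0.0, -0.002, -1.0]]
ft_force: [-0.5, -0.4, -1.2]
finger_gap: 0.019
grasp_force: 39.5
```

Request:
step_arm(commands=[{"delta_pos": [0, 0, -8], "turn": 0, "claw": 12}, {"delta_pos": [0, 0, -8], "turn": 0, "claw": 12}, {"delta_pos": [0, 0, -7], "turn": 0, "claw": 12}, {"delta_pos": [0, 0, -7], "turn": 0, "claw": 12}, {"delta_pos": [0, 0, -6], "turn": 0, "claw": 12}, {"delta_pos": [0, 0, 0], "turn": 0, "claw": 12}, {"delta_pos": [0, 0, 0], "turn": 0, "claw": 12}])

```text
t: 25.0
ee_pos: [0.5762, -0.2182, 0.1147]
tcp_rot: [[0.194, 0.981, -0.0], [0.981, -0.194, 0.0], [0.0, -0.0, -1.0]]
ft_force: [-1.2, 0.1, -1.0]
finger_gap: 0.0188
grasp_force: 39.5
```

Request:
step_arm(commands=[{"delta_pos": [0, 0, -4], "turn": 0, "claw": 12}, {"delta_pos": [0, 0, -4], "turn": 0, "claw": 12}, {"delta_pos": [0, 0, -1], "turn": 0, "claw": 12}, {"delta_pos": [0, 0, 0], "turn": 0, "claw": 12}, {"delta_pos": [0, 0, 0], "turn": 0, "claw": 12}])

```text
t: 25.5
ee_pos: [0.5762, -0.2183, 0.1068]
tcp_rot: [[0.194, 0.981, -0.0], [0.981, -0.194, -0.001], [-0.001, 0.0, -1.0]]
ft_force: [-3.7, 1.0, 7.9]
finger_gap: 0.0188
grasp_force: 40.6
```

Request:
step_arm(commands=[{"delta_pos": [0, 0, 1], "turn": 0, "claw": 45}, {"delta_pos": [0, 0, 0], "turn": 0, "claw": 45}, {"delta_pos": [0, 0, 0], "turn": 0, "claw": 45}, {"delta_pos": [0, 0, 20], "turn": 0, "claw": 45}, {"delta_pos": [0, 0, 35], "turn": 0, "claw": 45}, {"delta_pos": [-15, -10, 10], "turn": 0, "claw": 45}, {"delta_pos": [-30, -20, 0], "turn": 0, "claw": 45}, {"delta_pos": [-30, -20, 0], "turn": 0, "claw": 45}, {"delta_pos": [-30, -20, 0], "turn": 0, "claw": 45}, {"delta_pos": [-30, -18, 0], "turn": 0, "claw": 45}])

```text
t: 26.5
ee_pos: [0.4399, -0.3073, 0.1717]
tcp_rot: [[0.194, 0.981, 0.0], [0.981, -0.194, -0.0], [-0.0, 0.0, -1.0]]
ft_force: [0.2, 0.5, 0.2]
finger_gap: 0.0449
grasp_force: 0.0
```

Request:
step_arm(commands=[{"delta_pos": [-11.7, -8, 0], "turn": 0, "claw": 45}, {"delta_pos": [0, 0, 0], "turn": 0, "claw": 45}, {"delta_pos": [0, 0, 0], "turn": 0, "claw": 45}, {"delta_pos": [0, 0, 0], "turn": 0, "claw": 45}])

```text
t: 26.9
ee_pos: [0.4315, -0.3129, 0.1722]
tcp_rot: [[0.191, 0.982, 0.002], [0.982, -0.191, 0.001], [0.001, 0.002, -1.0]]
ft_force: [0.4, 1.4, 0.3]
finger_gap: 0.0452
grasp_force: 0.0
```

```bash
python3 chk.py 4;python3 prof.py pics/cside4.png|sed -n 3p
python3 - <<'E'
from h import *
p,i=snap('wrist','w5');a=p;n=cv2.imread('pics/w4.png')
# match nozzle template from w4 around D location
u,v=map(round,proj(i,[.4295,-.3142,.075],1));print(u,v)
t=cv2.imread('pics/w4.png')[175:225,170:226]
m=cv2.matchTemplate(p,t,cv2.TM_CCOEFF_NORMED);print(cv2.minMaxLoc(m)[1:], 'tip offset (28,38)')
E
```

```text
A side score 0.56 shift 22 6 | A top score 0.31 shift -18 -11 | 
B side score 0.54 shift 20 -17 | B top score 0.58 shift 24 10 | 
C side score 0.87 shift 13 -25 | C top score 0.56 shift -5 12 | 
D side score 0.96 shift -22 -20 | D top score 0.57 shift 18 -24 | 
[ 0.43112151 -0.31295186  0.17197301]
-0.042 pics/cside4.png 175 189 193 193 193 193 191 183 153 101 65 77 134 173 186 180 168 164 180 187 180 171 173 187 189 177 161 165 183 190 182 170 170 184 190 181 166 171 184 188 177 152 164 181 191 193 193 193 195 194 193 193 191
320 212
(0.9508485198020935, (249, 142), (290, 176)) tip offset (28,38)
```

Request:
step_arm(commands=[{"delta_pos": [-1, -1, -30], "turn": 0, "claw": 45}, {"delta_pos": [0, 0, -30], "turn": 0, "claw": 45}, {"delta_pos": [0, 0, -30], "turn": 0, "claw": 45}, {"delta_pos": [0, 0, -16], "turn": 0, "claw": 45}, {"delta_pos": [0, 0, 0], "turn": 0, "claw": 45}, {"delta_pos": [0, 0, 0], "turn": 0, "claw": 45}, {"delta_pos": [0, 0, 0], "turn": 0, "claw": 12}, {"delta_pos": [0, 0, 0], "turn": 0, "claw": 12}, {"delta_pos": [0, 0, 0], "turn": 0, "claw": 12}, {"delta_pos": [0, 0, 0], "turn": 0, "claw": 12}])

```text
t: 28.05
ee_pos: [0.4294, -0.3159, 0.0671]
tcp_rot: [[0.194, 0.981, 0.002], [0.981, -0.194, -0.002], [-0.001, 0.002, -1.0]]
ft_force: [-1.0, 1.5, 8.0]
finger_gap: 0.0189
grasp_force: 39.3
```

Request:
step_arm(commands=[{"delta_pos": [0, 0, 10], "turn": 0, "claw": 12}, {"delta_pos": [0, 0, 30], "turn": 0, "claw": 12}, {"delta_pos": [0, 0, 30], "turn": 0, "claw": 12}, {"delta_pos": [0, 0, 30], "turn": 0, "claw": 12}, {"delta_pos": [0, 0, 0], "turn": 0, "claw": 12}, {"delta_pos": [0, 0, 0], "turn": 0, "claw": 12}])

```text
t: 28.65
ee_pos: [0.4284, -0.3158, 0.1666]
tcp_rot: [[0.194, 0.981, 0.001], [0.981, -0.194, -0.002], [-0.001, 0.001, -1.0]]
ft_force: [-0.4, -0.1, -1.8]
finger_gap: 0.019
grasp_force: 39.4
```

Request:
step_arm(commands=[{"delta_pos": [20, 6, 0], "turn": 0, "claw": 12}, {"delta_pos": [30, 8, 0], "turn": 0, "claw": 12}, {"delta_pos": [30, 8, 0], "turn": 0, "claw": 12}, {"delta_pos": [30, 8, 0], "turn": 0, "claw": 12}, {"delta_pos": [26, 7, 0], "turn": 0, "claw": 12}, {"delta_pos": [0, 0, -10], "turn": 0, "claw": 12}, {"delta_pos": [0, 0, -5], "turn": 0, "claw": 12}, {"delta_pos": [0, 0, 0], "turn": 0, "claw": 12}, {"delta_pos": [0, 0, 0], "turn": 0, "claw": 12}])

```text
t: 29.55
ee_pos: [0.5628, -0.2791, 0.1499]
tcp_rot: [[0.195, 0.981, -0.002], [0.981, -0.195, 0.0], [-0.0, -0.002, -1.0]]
ft_force: [-0.9, 0.3, -1.7]
finger_gap: 0.0185
grasp_force: 39.5
```

Request:
step_arm(commands=[{"delta_pos": [0, 0, -8], "turn": 0, "claw": 12}, {"delta_pos": [0, 0, -8], "turn": 0, "claw": 12}, {"delta_pos": [0, 0, -7], "turn": 0, "claw": 12}, {"delta_pos": [0, 0, -7], "turn": 0, "claw": 12}, {"delta_pos": [0, 0, -6], "turn": 0, "claw": 12}, {"delta_pos": [0, 0, 0], "turn": 0, "claw": 12}, {"delta_pos": [0, 0, 0], "turn": 0, "claw": 12}])

```text
t: 30.25
ee_pos: [0.5646, -0.2782, 0.1147]
tcp_rot: [[0.194, 0.981, -0.0], [0.981, -0.194, 0.0], [0.0, -0.0, -1.0]]
ft_force: [-0.5, -0.0, -1.4]
finger_gap: 0.0188
grasp_force: 39.5
```

Request:
step_arm(commands=[{"delta_pos": [0, 0, -4], "turn": 0, "claw": 12}, {"delta_pos": [0, 0, -4], "turn": 0, "claw": 12}, {"delta_pos": [0, 0, -1], "turn": 0, "claw": 12}, {"delta_pos": [0, 0, 0], "turn": 0, "claw": 12}, {"delta_pos": [0, 0, 0], "turn": 0, "claw": 12}])

```text
t: 30.75
ee_pos: [0.5646, -0.2784, 0.1069]
tcp_rot: [[0.194, 0.981, -0.0], [0.981, -0.194, -0.001], [-0.001, -0.0, -1.0]]
ft_force: [-3.0, 0.9, 8.2]
finger_gap: 0.019
grasp_force: 40.6
```

Request:
step_arm(commands=[{"delta_pos": [0, 0, 1], "turn": 0, "claw": 45}, {"delta_pos": [0, 0, 0], "turn": 0, "claw": 45}, {"delta_pos": [0, 0, 0], "turn": 0, "claw": 45}, {"delta_pos": [0, 0, 20], "turn": 0, "claw": 45}, {"delta_pos": [0, 0, 40], "turn": 0, "claw": 45}, {"delta_pos": [0, 0, 40], "turn": 0, "claw": 45}, {"delta_pos": [0, 20, 40], "turn": 0, "claw": 45}, {"delta_pos": [0, 40, 20], "turn": 0, "claw": 45}, {"delta_pos": [0, 40, 0], "turn": 0, "claw": 45}, {"delta_pos": [0, 40, 0], "turn": 0, "claw": 45}])

```text
t: 31.75
ee_pos: [0.5648, -0.1372, 0.2678]
tcp_rot: [[0.195, 0.981, 0.002], [0.981, -0.195, -0.001], [-0.0, 0.002, -1.0]]
ft_force: [0.4, 0.3, -0.6]
finger_gap: 0.0452
grasp_force: 0.0
```

Request:
step_arm(commands=[{"delta_pos": [2, 45, 0], "turn": 0, "claw": 45}, {"delta_pos": [2, 45, 0], "turn": 0, "claw": 45}, {"delta_pos": [2, 45, 0], "turn": 0, "claw": 45}, {"delta_pos": [2, 45, 0], "turn": 0, "claw": 45}, {"delta_pos": [2, 45, 0], "turn": 0, "claw": 45}, {"delta_pos": [2, 45, 0], "turn": 0, "claw": 45}, {"delta_pos": [3, 45, 0], "turn": 0, "claw": 45}, {"delta_pos": [3, 45, 0], "turn": 0, "claw": 45}, {"delta_pos": [3, 45, 0], "turn": 0, "claw": 45}, {"delta_pos": [3, 45, 0], "turn": 0, "claw": 45}])

```text
t: 32.75
ee_pos: [0.5885, 0.3133, 0.2665]
tcp_rot: [[0.194, 0.981, -0.0], [0.981, -0.194, -0.0], [-0.0, 0.0, -1.0]]
ft_force: [0.5, -0.1, 0.7]
finger_gap: 0.0451
grasp_force: 0.0
```

Request:
step_arm(commands=[{"delta_pos": [0, 12, 0], "turn": 0, "claw": 45}, {"delta_pos": [0, 0, 0], "turn": 0, "claw": 45}, {"delta_pos": [0, 0, 0], "turn": 0, "claw": 45}, {"delta_pos": [0, 0, 0], "turn": 0, "claw": 45}])

```text
t: 33.15
ee_pos: [0.5895, 0.3209, 0.2665]
tcp_rot: [[0.197, 0.98, 0.0], [0.98, -0.197, -0.002], [-0.002, 0.001, -1.0]]
ft_force: [0.9, -0.8, -0.6]
finger_gap: 0.0452
grasp_force: 0.0
```

```bash
python3 - <<'E'
from h import *
t,_=snap('top','tf');s,_=snap('side','sf');w,i=snap('wrist','wf')
cv2.imwrite('pics/vf.png',cv2.hconcat([cv2.vconcat([cv2.resize(t[170:220,300:420],(480,200),interpolation=cv2.INTER_CUBIC),cv2.resize(w[120:240,200:440],(480,240))]),cv2.resize(s[140:250,270:350],(320,440),interpolation=cv2.INTER_CUBIC)]))
print(readout.sense()['ee_pos'],np.array(proj(i,[.5895,.3238,.136],1)),np.array(proj(i,[.5895,.3238,.094],1)))
E
python3 prof.py pics/sf.png|sed -n 3p
```

```text
[0.58941434 0.32145384 0.266891  ] [320.64554373 193.08020378] [320.62739138 180.00191913]
-0.042 pics/sf.png 196 210 213 213 213 213 211 203 172 115 74 87 152 193 206 199 186 184 201 207 200 190 193 207 209 196 179 183 202 209 201 187 182 184 169 138 118 112 114 114 105 89 96 107 114 116 116 117 117 117 117 115 115
```

View pics/vf.png

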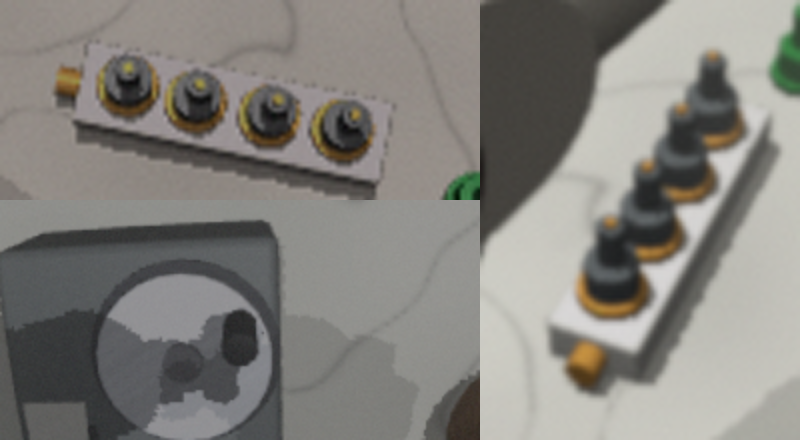

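```bash
python3 -c "
import numpy as np
a=np.radians(24-18*np.arange(21));p=np.c_[35*np.cos(a),35*np.sin(a)];r=np.round(p,1);print(np.round(np.diff(r,axis=0),1).tolist())"
```

```text
[[2.8, -10.5], [-0.6, -11.0], [-3.9, -10.2], [-6.9, -8.5], [-9.2, -6.0], [-10.5, -2.8], [-11.0, 0.6], [-10.2, 3.9], [-8.5, 6.9], [-6.0, 9.2], [-2.8, 10.5], [0.6, 11.0], [3.9, 10.2], [6.9, 8.5], [9.2, 6.0], [10.5, 2.8], [11.0, -0.6], [10.2, -3.9], [8.5, -6.9], [6.0, -9.2]]
```

Request:
step_arm(commands=[{"delta_pos": [0, 2, -40], "turn": 0, "claw": 45}, {"delta_pos": [0, 0, -40], "turn": 0, "claw": 45}, {"delta_pos": [0, 0, -30], "turn": 0, "claw": 45}, {"delta_pos": [0, 0, -30], "turn": 0, "claw": 45}, {"delta_pos": [0, 0, 0], "turn": 0, "claw": 45}, {"delta_pos": [0, 0, 0], "turn": 0, "claw": 45}, {"delta_pos": [0, 0, 0], "turn": 0, "claw": 10}, {"delta_pos": [0, 0, 0], "turn": 0, "claw": 10}, {"delta_pos": [0, 0, 0], "turn": 0, "claw": 10}, {"delta_pos": [0, 0, 0], "turn": 0, "claw": 10}])

```text
t: 34.3
ee_pos: [0.5898, 0.3264, 0.129]
tcp_rot: [[0.194, 0.981, 0.003], [0.981, -0.194, 0.002], [0.002, 0.003, -1.0]]
ft_force: [0.6, -0.6, 7.2]
finger_gap: 0.0149
grasp_force: 39.3
```

Request:
step_arm(commands=[{"delta_pos": [2.8, -10.5, 0], "turn": 0, "claw": 10}, {"delta_pos": [-0.6, -11.0, 0], "turn": 0, "claw": 10}, {"delta_pos": [-3.9, -10.2, 0], "turn": 0, "claw": 10}, {"delta_pos": [-6.9, -8.5, 0], "turn": 0, "claw": 10}, {"delta_pos": [-9.2, -6.0, 0], "turn": 0, "claw": 10}, {"delta_pos": [-10.5, -2.8, 0], "turn": 0, "claw": 10}, {"delta_pos": [-11.0, 0.6, 0], "turn": 0, "claw": 10}, {"delta_pos": [-10.2, 3.9, 0], "turn": 0, "claw": 10}, {"delta_pos": [-8.5, 6.9, 0], "turn": 0, "claw": 10}, {"delta_pos": [-6.0, 9.2, 0], "turn": 0, "claw": 10}])

```text
t: 35.3
ee_pos: [0.5267, 0.2955, 0.1287]
tcp_rot: [[0.196, 0.981, 0.004], [0.981, -0.196, -0.002], [-0.001, 0.005, -1.0]]
ft_force: [2.6, -3.1, 11.2]
finger_gap: 0.0148
grasp_force: 39.9
```

Request:
step_arm(commands=[{"delta_pos": [-2.8, 10.5, 0], "turn": 0, "claw": 10}, {"delta_pos": [0.6, 11.0, 0], "turn": 0, "claw": 10}, {"delta_pos": [3.9, 10.2, 0], "turn": 0, "claw": 10}, {"delta_pos": [6.9, 8.5, 0], "turn": 0, "claw": 10}, {"delta_pos": [9.2, 6.0, 0], "turn": 0, "claw": 10}, {"delta_pos": [10.5, 2.8, 0], "turn": 0, "claw": 10}, {"delta_pos": [11.0, -0.6, 0], "turn": 0, "claw": 10}, {"delta_pos": [10.2, -3.9, 0], "turn": 0, "claw": 10}, {"delta_pos": [8.5, -6.9, 0], "turn": 0, "claw": 10}, {"delta_pos": [6.0, -9.2, 0], "turn": 0, "claw": 10}])

```text
t: 36.3
ee_pos: [0.589, 0.3281, 0.129]
tcp_rot: [[0.193, 0.981, 0.002], [0.981, -0.193, 0.005], [0.005, 0.001, -1.0]]
ft_force: [-1.7, 5.1, 7.8]
finger_gap: 0.0149
grasp_force: 39.6
```

Request:
step_arm(commands=[{"delta_pos": [2.8, -10.5, 0], "turn": 0, "claw": 10}, {"delta_pos": [-0.6, -11.0, 0], "turn": 0, "claw": 10}, {"delta_pos": [-3.9, -10.2, 0], "turn": 0, "claw": 10}, {"delta_pos": [-6.9, -8.5, 0], "turn": 0, "claw": 10}, {"delta_pos": [0, 0, 0], "turn": 0, "claw": 10}, {"delta_pos": [0, 0, 0], "turn": 0, "claw": 10}, {"delta_pos": [0, 0, 0], "turn": 0, "claw": 10}])

```text
t: 37.0
ee_pos: [0.5809, 0.2854, 0.1288]
tcp_rot: [[0.195, 0.981, 0.002], [0.981, -0.195, 0.001], [0.001, 0.002, -1.0]]
ft_force: [-0.2, 0.6, 9.5]
finger_gap: 0.0147
grasp_force: 39.9
```

```bash
python3 - <<'E'
from h import *
s,_=snap('side','sg');w,i=snap('wrist','wg')
cv2.imwrite('pics/vg.png',cv2.resize(s[300:345,290:350],(800,600),interpolation=cv2.INTER_CUBIC))
E
python3 prof.py pics/sg.png|head -4
```

```text
-0.05 pics/sg.png 99 107 111 111 111 112 111 111 111 109 104 101 102 108 109 110 110 110 111 110 109 108 108 109 107 97 83 74 76 88 102 107 108 110 112 110 107 108 110 111 106 99 101 109 112 112 112 112 112 112 112 112 111
-0.046 pics/sg.png 103 111 111 111 111 111 112 111 111 110 102 88 91 101 108 105 95 96 102 107 104 95 98 102 96 76 52 58 77 95 98 89 91 104 108 101 92 93 104 109 103 90 93 105 111 113 112 112 111 112 112 112 111
-0.042 pics/sg.png 145 138 125 116 113 112 111 110 111 109 102 92 90 102 106 102 94 94 103 107 103 96 98 103 92 67 40 33 62 88 97 94 96 106 109 103 94 97 105 108 101 84 91 105 112 113 112 112 112 113 111 111 110
-0.038 pics/sg.png 184 186 172 150 130 117 114 111 110 110 106 97 98 105 111 109 107 108 111 110 110 109 108 105 93 63 35 39 67 95 107 106 109 112 111 109 108 110 111 110 107 102 101 106 111 113 112 112 112 112 112 113 111
```

View pics/vg.png

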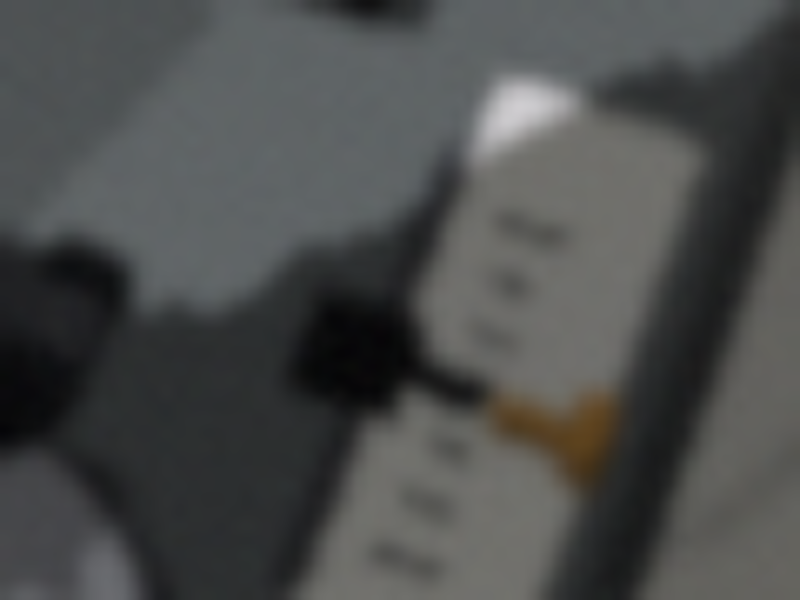

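Request:
step_arm(commands=[{"delta_pos": [-5, -3.7, 0], "turn": 0, "claw": 10}, {"delta_pos": [-4.8, -2.6, 0], "turn": 0, "claw": 10}, {"delta_pos": [0, 0, 0], "turn": 0, "claw": 10}, {"delta_pos": [0, 0, 0], "turn": 0, "claw": 10}, {"delta_pos": [0, 0, 0], "turn": 0, "claw": 45}, {"delta_pos": [0, 0, 0], "turn": 0, "claw": 45}, {"delta_pos": [0, 0, 0], "turn": 0, "claw": 45}, {"delta_pos": [0, 0, 30], "turn": 0, "claw": 45}, {"delta_pos": [0, 0, 40], "turn": 0, "claw": 45}, {"delta_pos": [0, 0, 40], "turn": 0, "claw": 45}])

```text
t: 38.1
ee_pos: [0.5693, 0.2785, 0.2369]
tcp_rot: [[0.194, 0.981, -0.003], [0.981, -0.194, -0.001], [-0.001, -0.002, -1.0]]
ft_force: [0.8, -0.3, -0.9]
finger_gap: 0.0451
grasp_force: 0.0
```

Request:
step_arm(commands=[{"delta_pos": [-20, 20, 50], "turn": 0, "claw": 45}, {"delta_pos": [-20, 20, 40], "turn": 0, "claw": 45}, {"delta_pos": [0, 0, 0], "turn": 0, "claw": 45}, {"delta_pos": [0, 0, 0], "turn": 0, "claw": 45}, {"delta_pos": [0, 0, 0], "turn": 0, "claw": 45}])

```text
t: 38.6
ee_pos: [0.5329, 0.315, 0.3188]
tcp_rot: [[0.195, 0.981, -0.001], [0.981, -0.195, -0.002], [-0.002, -0.001, -1.0]]
ft_force: [0.4, -0.4, 0.4]
finger_gap: 0.0453
grasp_force: 0.0
```

```bash
python3 - <<'E'
from h import *
s,_=snap('side','sh');w,i=snap('wrist','wh');print(readout.sense()['ee_pos'])
a=cv2.resize(s[305:340,300:345],(400,311),interpolation=cv2.INTER_CUBIC)
u,v=map(round,proj(i,[.473,.247,.084],1));print(u,v,i)
cv2.imwrite('pics/vh.png',cv2.hconcat([a,cv2.resize(w[v-22:v+23,u-29:u+29],(400,311),interpolation=cv2.INTER_CUBIC)]))
E
python3 prof.py pics/sh.png|head -4
```

```text
[0.53299834 0.31477306 0.31830109]
285 229 {'fx': 309.70691628693146, 'fy': 309.70691628693146, 'cx': 320.51907144952327, 'cy': 198.88200212938574, 'xyz': array([0.54866786, 0.39528278, 0.43658525]), 'orientation': array([[ 0.98071971,  0.1842051 ,  0.06524824],
       [-0.19540485,  0.92848276,  0.3158112 ],
       [-0.00240783, -0.32247209,  0.94657591]])}
-0.05 pics/sh.png 196 210 214 215 216 216 216 216 216 214 205 199 202 212 215 215 214 214 215 215 213 211 211 214 212 199 170 138 125 153 193 208 211 214 215 212 208 209 213 213 208 197 200 208 195 160 132 122 118 117 118 119 117
-0.046 pics/sh.png 195 212 215 215 216 217 216 216 215 213 202 179 185 201 211 205 190 191 202 211 206 191 195 205 207 190 141 95 95 140 175 175 180 202 210 199 184 184 205 213 203 183 188 204 210 201 177 147 128 120 118 118 116
-0.042 pics/sh.png 198 212 216 216 216 216 216 215 216 213 201 184 184 203 210 203 190 188 203 209 203 193 196 210 206 177 121 74 91 157 185 188 193 207 213 204 189 194 208 211 199 173 184 203 214 213 199 166 133 119 118 118 117
-0.038 pics/sh.png 199 212 215 216 216 216 216 216 216 215 209 196 196 207 215 213 210 211 215 216 214 213 212 211 203 165 108 76 102 165 201 207 211 216 215 214 213 213 215 213 206 198 199 208 214 213 201 172 141 122 117 116 117
```

View pics/vh.png

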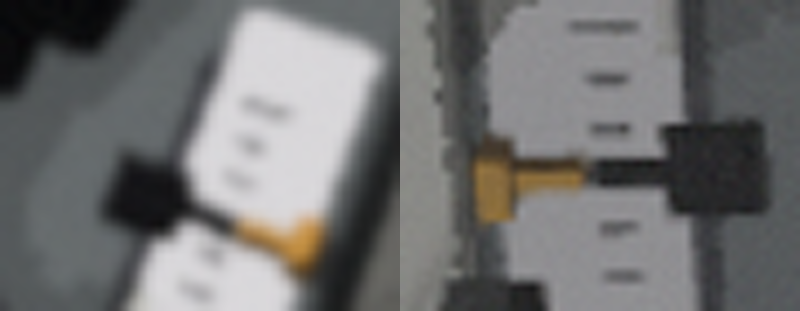

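The index and marker tips line up to within about 1 mm (right view: index row 172, marker about 174). The crank is released, so the lever is next.

Request:
step_arm(commands=[{"delta_pos": [-12, -31, 0], "turn": 0, "claw": 0}, {"delta_pos": [-12, -31, 0], "turn": 0, "claw": 0}, {"delta_pos": [-12, -31, 0], "turn": 0, "claw": 0}, {"delta_pos": [-12, -31, 0], "turn": 0, "claw": 0}, {"delta_pos": [-13, -31, 0], "turn": 0, "claw": 0}, {"delta_pos": [0, 0, 0], "turn": 0, "claw": 0}, {"delta_pos": [0, 0, 0], "turn": 0, "claw": 0}])

```text
t: 39.4
ee_pos: [0.472, 0.1599, 0.3197]
tcp_rot: [[0.197, 0.98, -0.001], [0.98, -0.197, -0.0], [-0.001, -0.001, -1.0]]
ft_force: [-0.0, 0.1, 0.6]
finger_gap: -0.0002
grasp_force: 0.0
```

Request:
step_arm(commands=[{"delta_pos": [0, 0, -40], "turn": 0, "claw": 0}, {"delta_pos": [0, 0, -40], "turn": 0, "claw": 0}, {"delta_pos": [0, 0, -40], "turn": 0, "claw": 0}, {"delta_pos": [0, 0, -30], "turn": 0, "claw": 0}, {"delta_pos": [0, 0, -12], "turn": 0, "claw": 0}, {"delta_pos": [0, 0, 0], "turn": 0, "claw": 0}, {"delta_pos": [0, 0, 0], "turn": 0, "claw": 0}, {"delta_pos": [0, 0, 0], "turn": 0, "claw": 0}])

```text
t: 40.2
ee_pos: [0.4729, 0.1625, 0.1599]
tcp_rot: [[0.193, 0.981, 0.003], [0.981, -0.193, 0.001], [0.001, 0.003, -1.0]]
ft_force: [0.1, -0.4, 0.0]
finger_gap: 0.0003
grasp_force: 0.0
```

Run:
```python
from h import *
s,_=snap('side','sl');print(readout.sense()['ee_pos'],readout.sense()['ft_force'])
cv2.imwrite('pics/vl.png',cv2.resize(s[230:340,270:380],(600,600),interpolation=cv2.INTER_CUBIC))
```

```text
[0.47289718 0.16216677 0.15988696] [ 0.3978863   0.35712188 -0.05783002]
```

View pics/vl.png

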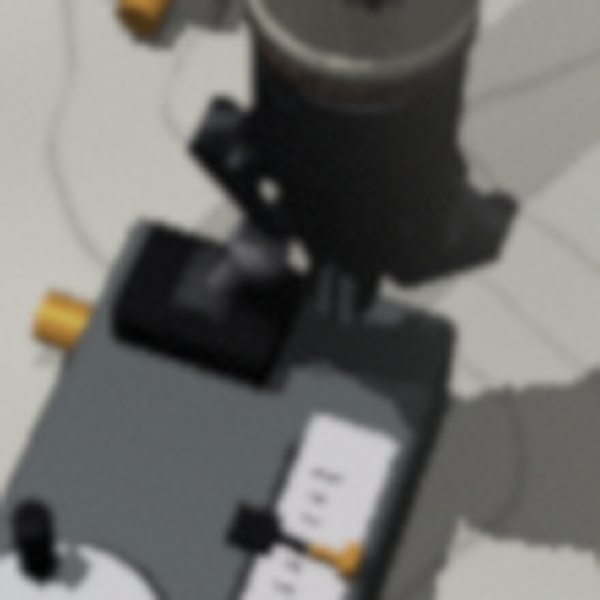

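Request:
step_arm(commands=[{"delta_pos": [4, -1, -3], "turn": 0, "claw": 0}, {"delta_pos": [6, -1, 0], "turn": 0, "claw": 0}, {"delta_pos": [6, -1, 0], "turn": 0, "claw": 0}, {"delta_pos": [6, -1, 0], "turn": 0, "claw": 0}, {"delta_pos": [6, -1, 0], "turn": 0, "claw": 0}, {"delta_pos": [6, -1, 0], "turn": 0, "claw": 0}, {"delta_pos": [0, 0, 0], "turn": 0, "claw": 0}])

```text
t: 40.95
ee_pos: [0.507, 0.1553, 0.1553]
tcp_rot: [[0.195, 0.981, 0.001], [0.981, -0.195, 0.001], [0.001, 0.001, -1.0]]
ft_force: [0.6, 0.1, 0.3]
finger_gap: 0.0001
grasp_force: 0.0
```

Request:
step_arm(commands=[{"delta_pos": [6, -1, 0], "turn": 0, "claw": 0}, {"delta_pos": [6, -1, 0], "turn": 0, "claw": 0}, {"delta_pos": [6, -1, 0], "turn": 0, "claw": 0}, {"delta_pos": [6, -1, 0], "turn": 0, "claw": 0}, {"delta_pos": [0, 0, 0], "turn": 0, "claw": 0}])

```text
t: 41.45
ee_pos: [0.5307, 0.1511, 0.1552]
tcp_rot: [[0.195, 0.981, 0.0], [0.981, -0.195, 0.0], [0.0, 0.0, -1.0]]
ft_force: [-0.3, -0.1, 0.1]
finger_gap: 0.0
grasp_force: 0.0
```

Request:
step_arm(commands=[{"delta_pos": [4, -0.7, 0], "turn": 0, "claw": 0}, {"delta_pos": [4, -0.7, 0], "turn": 0, "claw": 0}, {"delta_pos": [3, -0.5, 0], "turn": 0, "claw": 0}, {"delta_pos": [0, 0, 0], "turn": 0, "claw": 0}, {"delta_pos": [0, 0, 0], "turn": 0, "claw": 0}])

```text
t: 41.95
ee_pos: [0.5324, 0.1514, 0.1543]
tcp_rot: [[0.19, 0.982, -0.014], [0.982, -0.19, -0.003], [-0.005, -0.014, -1.0]]
ft_force: [-22.6, 0.4, 14.3]
finger_gap: -0.0003
grasp_force: 11.8
```

Request:
step_arm(commands=[{"delta_pos": [-15, 2, 0], "turn": 0, "claw": 0}, {"delta_pos": [-20, 4, 0], "turn": 0, "claw": 0}, {"delta_pos": [-20, 4, 20], "turn": 0, "claw": 0}, {"delta_pos": [-10, 4, 40], "turn": 0, "claw": 0}, {"delta_pos": [0, 0, 50], "turn": 0, "claw": 0}, {"delta_pos": [0, -30, 40], "turn": 0, "claw": 0}, {"delta_pos": [0, -50, 0], "turn": 0, "claw": 0}, {"delta_pos": [0, -50, 0], "turn": 0, "claw": 0}, {"delta_pos": [0, -50, 0], "turn": 0, "claw": 0}, {"delta_pos": [0, -50, 0], "turn": 0, "claw": 0}])

```text
t: 42.95
ee_pos: [0.4757, -0.0686, 0.306]
tcp_rot: [[0.194, 0.981, 0.002], [0.981, -0.194, -0.002], [-0.001, 0.002, -1.0]]
ft_force: [0.8, 0.5, -0.5]
finger_gap: 0.0002
grasp_force: 0.0
```

Request:
step_arm(commands=[{"delta_pos": [0, -30, 0], "turn": 0, "claw": 0}, {"delta_pos": [0, 0, 0], "turn": 0, "claw": 0}, {"delta_pos": [0, 0, 0], "turn": 0, "claw": 0}, {"delta_pos": [0, 0, 0], "turn": 0, "claw": 0}])

```text
t: 43.35
ee_pos: [0.4759, -0.0949, 0.3056]
tcp_rot: [[0.192, 0.981, 0.001], [0.981, -0.192, 0.0], [0.0, 0.0, -1.0]]
ft_force: [0.2, -0.2, -0.1]
finger_gap: 0.0
grasp_force: 0.0
```

```bash
python3 - <<'E'
from h import *
from prof import O,X,Y
hx=.0307;b={c:snap(c,'z'+c)[0] for c in('side','top')}
for c in b:
    i=optics.camera_info(c);a=cv2.imread('pics/%s0.png'%c)
    t0=np.array([*(O+.0043*X-.0887*Y),.150]);u,v=map(round,proj(i,t0));r=4
    T=a[v-r:v+r+1,u-r:u+r+1]
    w=b[c][v-30:v+31,u-30:u+31];m=cv2.matchTemplate(w,T,cv2.TM_CCOEFF_NORMED)
    _,s,_,l=cv2.minMaxLoc(m);q=(l[0]+r-30+u,l[1]+r-30+v)
    for th in (0,.5,.8,1.):
        e=.1017;an=th-.5;P=[*(O+(hx+.055*np.sin(an))*X-.0887*Y),e+.055*np.cos(an)];print(c,th,np.round(proj(i,P),1))
    print(c,'found',s,q,'from',u,v)
E
python3 prof.py pics/zside.png|sed -n 1,4p; python3 -c "
from h import *
s=readout.sense();print(s['ee_pos'],s['ft_force'])"
```

```text
side 0 [317.4 274.9]
side 0.5 [306.1 269.4]
side 0.8 [299.2 267.8]
side 1.0 [295.1 267.4]
side found 0.9316452741622925 (308, 285) from 317 275
top 0 [246.7 213.5]
top 0.5 [248.  204.6]
top 0.8 [249.3 199.5]
top 1.0 [250.3 196.5]
top found 0.8263564705848694 (257, 238) from 247 213
-0.05 pics/zside.png 177 191 195 196 196 196 196 197 196 195 185 180 183 193 196 196 194 193 195 196 193 191 192 194 192 178 151 122 111 135 174 190 192 194 195 193 189 190 193 194 188 178 180 191 197 197 197 197 197 197 197 197 196
-0.046 pics/zside.png 177 192 195 196 196 196 196 196 196 194 183 161 166 181 191 187 172 173 183 192 187 172 175 186 188 172 125 84 85 126 158 158 163 184 190 179 165 167 186 193 184 164 169 186 194 197 196 196 196 196 197 197 192
-0.042 pics/zside.png 179 193 197 197 196 197 197 196 197 193 181 166 166 184 191 184 171 168 184 190 183 175 177 189 186 158 106 63 79 141 167 170 174 187 193 184 170 175 188 192 181 155 166 184 194 197 197 198 196 196 196 196 194
-0.038 pics/zside.png 179 192 196 196 196 197 197 197 197 196 189 176 177 188 196 194 190 191 194 195 195 193 193 192 184 149 95 66 92 150 182 186 191 196 196 193 193 192 195 194 188 180 179 189 195 196 196 196 196 196 197 196 195
[ 0.47591111 -0.09467842  0.30552918] [-0.09000616 -0.27407246  0.35822135]
```

Run:
```python
from h import *
for c,(u0,u1,v0,v1) in {'side':(286,326,258,284),'top':(238,260,186,222)}.items():
    for f in ('pics/%s0.png'%c,'pics/z%s.png'%c):
        g=cv2.cvtColor(cv2.imread(f),cv2.COLOR_BGR2GRAY)[v0:v1,u0:u1];print(f,u0,v0)
        for k,r in enumerate(g[::2]):print(v0+2*k,' '.join('%3d'%x for x in r[::2]))
```

```text
pics/side0.png 286 258
258 171 170 170 170 170 171 172 171 171 166 158 162 170 171 173 173 172 172 172 172
260 170 171 171 171 171 171 171 172 171 171 165 156 169 172 172 172 171 171 172 172
262 171 171 172 171 172 171 172 172 171 173 169 157 162 171 172 172 170 171 172 171
264 172 172 173 172 171 171 172 173 173 173 170 163 154 168 171 172 172 172 171 172
266 172 173 172 172 173 173 173 172 171 173 171 171 160 157 166 170 171 171 172 172
268 172 173 172 173 172 169 172 171 173 173 173 172 170 164 152 141 146 161 166 167
270 171 174 174 172 151 112 111 134 159 169 172 172 171 164 124 113 109 107 140 153
272 167 173 173 165  99  66  24  32  54 101 133 160 166 127 114 132 121  99 106 164
274 158 172 174 143  83  42  15  14  14  16  37  60  99  94 111 128 117  98  81 155
276 160 162 165 106  67  22  15  14  15  19  39  46  46  67  95 105 100  82  78 156
278 170 160 131  82  40  18  14  14  16  30  45  48  65  60  66  76  71  57  57 130
280 175 166 103  66  22  14  14  15  20  40  46  62  68  49  37  38  38  28  19  35
282 175 153  85  42  16  16  16  14  28  45  48  57  50  31  14  10  
[... 2201 characters left out ...]
 138 141 142 139 142 101 109
194  91  89  79  80  77  98  87 129 135 101 125
196  92  94  94  95  83 100  98  76  76  78  72
198  93  94  90  92  83  94 101  71  55  76  75
200  95  92  93  94  45  75  72  51  26  30  32
202  94  91  93  95  34  39  39  16   4  24  34
204  91  93  93  73  34  32  41  21   3   8  36
206  89  91  93  47  41  45  54  27  20  16  37
208  91  92  93  38  53  54  52  55  53  13  41
210  92  93  91  34  37  40  43  45  46  19  30
212  90  91  88  33  28  27  25  28  31  32  23
214  91  90  68  37  39  35  35  33  37  37  16
216  89  93  45  32  31  35  33  37  38  38   5
218  91  92  50  25  27  30  35  35  38  38   2
220  91  90  93  50  27  22  16  17  22  29  11
```

The ball is now at side (296,267) and top (249,197), which matches the projection for 1.0 rad. The index is unmoved and the robot is clear of everything, so I'm handing in.

```bash
python3 -c "
from rig import arm
print(arm.hand_in())"
```

```text
the job is handed in; nothing more can be done
None
```

I handed the job in after every step was done in order; the hand-in gave no verdict. The index was wound back to zero and all four nozzles pushed down onto the spigots. It was then wound up to within about 1 mm of the brass marker from the zero side, and the lock lever thrown right over.

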